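Loosen a left-hand T-bar knob and draw out its C-washer

ROBOT

A 6-joint arm with a two-finger parallel gripper is mounted at the origin on a cart in front of the work surface, level with it; the furniture and walls round the work are solid. World frame = base frame: x ahead of the robot, y to its left, z up, the work surface at z = 0. Lengths are in mm, angles in rad, forces in N, time in s.
With the tool pointing down it reaches from about 300 to 875 mm from the base axis. Payload 6.4 kg.
Tool frame: the origin (TCP) lies midway between the tips of the shut fingers; the grasp point (between the pads) lies arm.hold_point_z behind it (arm.hold_point_z is the distance from the TCP to the grasp point, in mm); y points along the fingers, x is the direction in which the jaws open and shut, and the axes are right-handed (so a half turn about y gives the same grasp; the last joint's range is limited). The gripper opens to 85 mm and grips with 20 to 120 N. Pads are 22 mm wide; open, the fingers measure 114 mm over their backs; the gripper's body (76 mm by 85 mm) begins 54 mm behind the grasp point. The pads swing forward as they close: fully open they stand 13 mm farther back than shut.
Start: joints at [-1.518, 0.181, 1.607, -0, 1.354, -0.206], TCP at [147.17, -555.862, 231.288] pointing down, gripper open.
Joint ranges: [-2.99, 2.99], [-0.89, 2.07], [0.3, 2.58], [-1.14, 4.28], [0, 2.63], [-3.12, 3.12]. Speed limits (rad/s): [2.57, 2.57, 3.01, 3.14, 3.14, 3.14].

INTERFACE

Orientations are given as a rotation vector (axis times angle).
In Python, from rig import arm gives the robot as it stands. The module is installed in compiled form; this text tells all that it offers.
- The arm moves only by the tool step_arm, never from a script. Its argument "commands" is text: rows parted by semicolons, each of 7 numbers parted by spaces: the closure, from -1 (fully open) to 1 (shut), so that 0 is half open, then the shift along the tool's x, y, z in m, then the turn, a rotation vector about the tool's x, y, z in degrees. In form: fingers dx dy dz rx ry rz; .... A call has exactly 8 rows; each row is the pose to reach, as a shift and turn from the pose commanded when the call began, along the tool's axes at that moment; what a row does not reach only later rows make up. A row lasts 1/8 s, in which the tool goes at most 62.5 mm and 10.7 degrees, less where a joint would pass 70% of its speed; a pose out of reach is approached as far as the arm can. A call with a gripper value outside its range is refused whole. The fingers move at their own pace and stop on an object; "grip_force" is the grip in N (left out, the last holds). Time passes only in rows, so rows that repeat a pose let the fingers close, or fill a call up. It gives the time, the measured TCP pose, the force and the opening at its end, in the units of the state.
- arm.get_state(): the state, without advancing time (a new reading comes with each control period).
- arm.capture(name): name is "scene" or "top"; returns a dict with "img" (400x640x3 uint8, blue, green, red), "depth" (400x640 float32, mm along the optical axis (not along the pixel's ray), 0 where there is no reading), "fx", "fy", "cx", "cy" (pixels), "D" ([k1, k2, p1, p2, k3] as OpenCV has them; the pictures are not rectified), "xyz" and "attitude" of the camera in the world. Camera axes: x right, y down, z forward; pixel columns grow to the right and rows downward; lengths in mm; the calibration is good to about 2 mm. A picture is of the moment at which its call begins.
- arm.hand_in(): hands the job in, once; it reports no verdict.
The state is a dict: "clock": time; "qpos": joint angles; "qvel": joint speeds; "tau": joint torques, N m; "tool_pos": TCP position; "tool_rot": TCP orientation; "contact_force": force on the tool from outside, world axes, zero at the start; "moment": the same for the moment, N m; "width": finger opening in mm.
Only numpy, scipy, OpenCV 4.12 (cv2) and the standard library are available. Lean on these libraries where they do the work, as an engineer would, in place of code of your own. Each camera call takes 0.05 s, during which the arm holds its last target.

TASK

The wheel on the small spindle is held by a T-bar knob with a left-hand thread: gently turn the knob clockwise (seen from above) until it comes up against its stop. Then draw the slotted washer out sideways from under it by its upright ear, without forcing anything, and lay it flat on the floor of the open box, leaving the other things undisturbed.

Things in the scene. Friction and masses are not known exactly. Their poses are not given: they have to be found in the camera images.
- spindle: Small lapping spindle, fixed: square grey foot 116 x 116 x 10 mm, round housing, a wheel of 46 mm radius whose top is 56 mm above the table, an upright stud of 5 mm radius. Origin: on the axis at the table top; z up. Its x axis points away from the washer's ear: the washer is drawn out along the spindle's -x.
- tee_knob: Steel T-bar knob, captive on the stud. Origin: on the axis at the hub's underside. Hub 13 mm radius, 45 mm tall. Left-hand thread: clockwise from above loosens and raises it, 12 mm a turn. It starts tight or up to 0.7 rad loosened; the stop is 3.0 rad and 5.7 mm of lift from tight, and rigid. Turning takes 0.3 N m throughout (9 N at 31 mm from the axis); it stays where left.
- knob_bar (a point): Centre of the knob's bar, on the axis, 34 mm above the hub's underside: 95 mm above the table when tight, 100.7 mm at the stop. The bar runs along x, 9 mm thick, 39 mm out to each side, with black balls of 6 mm radius on its ends. Push one arm of it: over 30 N in all between fingers and knob, squeezing included, strains it.
- c_washer: Loose slotted steel washer, about 80 g, on the wheel. Origin: underside, on the axis at the start; x away from the ear. Plate 42 mm wide, 5 thick, x = -31 to +22 mm, 14 mm slot open to +x. A rim 3 mm high round the knob's hub (1.5 mm play or more) locks it until the knob has risen 3 mm. A 10 mm wide neck leads to the ear, x = -74 to -54 mm.
- washer_ear (a point): Grip point of the washer's ear: an upright plate 8 mm thick (y), 20 mm long (x), 26 mm tall, standing outside the wheel's rim. This point is 64 mm from the washer's eye towards -x, 16 mm above the washer's underside (72 mm above the table at the start); the ear's top is 10 mm higher. Axes as the washer's.
- washer_eye (a point): Point in the washer's slot where the stud passes, 2.5 mm above its underside. Axes as the washer's.
- odds_box: Open cream card box, fixed, 86 (x) x 130 (y) x 52 mm high outside, walls and floor 2 mm thick, a few flat scraps pictured on its floor. Origin: centre of its underside.
- yellow_meter: Bystander: yellow hand meter, 85 x 50 x 32 mm.
- black_tape_roll: Bystander: black tape roll, 75 mm across, 19 mm high.
- flat_optic_box: Bystander: small pale box, 40 x 52 x 19 mm.
- cream_tape: Bystander: small tape roll, 42 mm across, 18 mm high.
- flip_mount: Bystander: black lens mount, 39 x 40 x 40 mm.
- vee_block: Bystander: black vee block, 32 x 50 x 26 mm.
- hex_key: Bystander: hex key lying flat, 93 x 31 x 6 mm.
- short_post_holder: Bystander: black post holder, upright, 25 x 32 x 55 mm.

How it is judged:
By the outcome, as a careful person would: the job done as asked, in the order asked, and still so for the second after the job is handed in, with the robot touching nothing.
It also fails if it takes over 69 s, if anything falls off the work surface, if the arm or the gripper's body presses on something with over 40 N, if the wrist force passes 120 N, or if a joint passes its speed limit or range.

## Working session

There is one attempt and no reset: what is moved stays moved. The work goes in short steps, Python scripts to look and compute and a tool call to move; the robot and the scene stay as the last step left them, time stands still between calls to the robot, and variables do not carry over. Pictures are saved under pics/ and viewed, and the job is handed in when it is done.

Besides the shell and the picture viewer there is one more tool, called as name(argument=value, ...) on one line, values as JSON. step_arm: Moves the arm, as the interface text tells. Its arguments: {"type":"object","properties":{"commands":{"type":"string"},"grip_force":{"type":"number"}},"required":["commands"]}

```bash
mkdir -p pics; cat > h.py <<'E'
import numpy as np,cv2,pickle
from scipy.spatial.transform import Rotation as R
from rig import arm
E
python3 - <<'E'
from h import *
print(arm.get_state(), arm.hold_point_z)
for n in ("scene","top"):
    c=arm.capture(n); pickle.dump(c,open(f"{n}0.pkl","wb")); cv2.imwrite(f"pics/{n}0.png",c["img"])
    print(n,{k:v for k,v in c.items() if k not in("img","depth")})
E
```

```text
{'clock': 0.0, 'qpos': array([-1.51826288e+00,  1.81534638e-01,  1.60801707e+00,  1.50611044e-05,
        1.35381235e+00, -2.06280578e-01]), 'qvel': array([ 0.00019539, -0.00038178, -0.00059955, -0.00045823, -0.00194656,
       -0.00029634]), 'tau': array([-2.05703691e-03, -4.44880199e+01, -3.51337588e+01, -5.76028069e-04,
        8.98654311e-03, -1.12166822e-05]), 'tool_pos': array([ 147.16453021, -555.26972862,  230.38338256]), 'tool_rot': array([-1.3191843 ,  1.01720082, -1.01529891]), 'contact_force': array([1.21463371, 0.07846652, 0.34584036]), 'moment': array([ 0.01271175, -0.01685091,  0.00582037]), 'width': 85.38854154898844} 18.700000000000003
scene {'fx': 512.5351281295132, 'fy': 512.5351281295132, 'cx': 321.23472398359655, 'cy': 204.68965490783955, 'D': array([-0.02171604,  0.        ,  0.        ,  0.        ,  0.        ]), 'xyz': array([-735.47991324,  328.00251075,  681.27802436]), 'attitude': array([-1.45216533,  1.63825841, -1.07023779])}
top {'fx': 360.8274952963996, 'fy': 360.8274952963996, 'cx': 322.7998782937749, 'cy': 197.51002239873407, 'D': array([-0.0744158,  0.       ,  0.       ,  0.       ,  0.       ]), 'xyz': array([475.93711137, 139.30918989, 949.87082331]), 'attitude': array([-2.15604566,  2.16376532, -0.11968457])}
```

View pics/scene0.png

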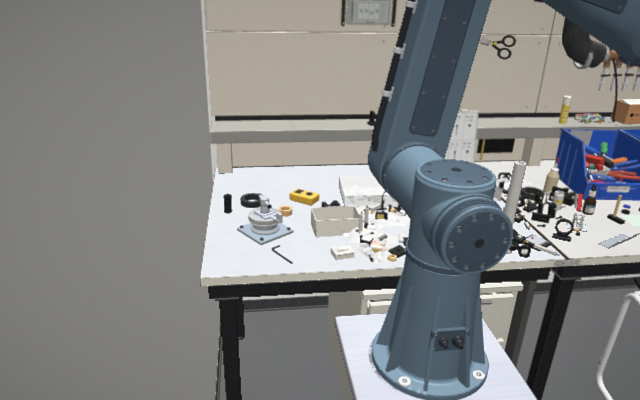

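View pics/top0.png

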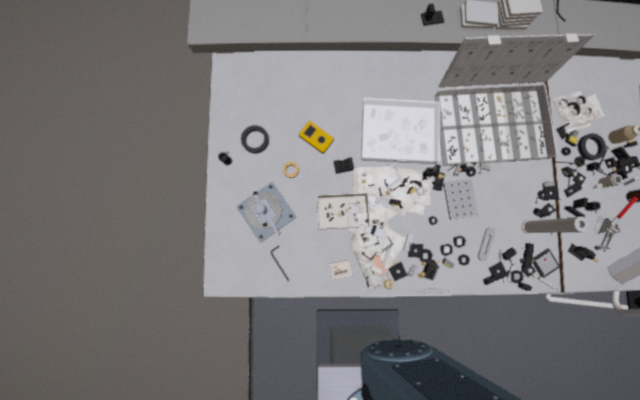

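```bash
python3 - <<'E'
from h import *
s=arm.get_state();print(R.from_rotvec(s['tool_rot']).as_matrix().round(3))
E
```

```text
[[ 0.256 -0.     0.967]
 [-0.967  0.002  0.256]
 [-0.002 -1.     0.   ]]
```

```bash
cat >> h.py <<'E'
def cam(c):
    K=np.array([[c["fx"],0,c["cx"]],[0,c["fy"],c["cy"]],[0,0,1]]);return K,c["D"],R.from_rotvec(c["attitude"]).as_matrix(),np.array(c["xyz"])
def plane(c,px,z):
    K,D,Rm,t=cam(c);p=cv2.undistortPoints(np.array(px,float).reshape(-1,1,2),K,D).reshape(-1,2)
    d=np.c_[p,np.ones(len(p))]@Rm.T; s=(z-t[2])/d[:,2]; return t+d*s[:,None]
def proj(c,P):
    K,D,Rm,t=cam(c);Q=(np.array(P,float).reshape(-1,3)-t)@Rm
    return cv2.projectPoints(Q.reshape(-1,1,3),np.zeros(3),np.zeros(3),K,D)[0].reshape(-1,2)
def crop(c,x0,y0,w,h,s,name):
    cv2.imwrite(f"pics/{name}.png",cv2.resize(c["img"][y0:y0+h,x0:x0+w],None,fx=s,fy=s,interpolation=cv2.INTER_CUBIC))
E
python3 - <<'E'
from h import *
t=pickle.load(open("top0.pkl","rb"));s=pickle.load(open("scene0.pkl","rb"))
crop(t,225,170,80,80,7,"t0c");crop(t,300,170,100,60,8,"t0box");crop(s,220,180,140,90,5,"s0c")
print(plane(t,[[205,295],[211,52],[265,210]],0))
E
```

```text
[[ 331.08934579  451.56069389    0.        ]
 [1003.71634049  460.03300783    0.        ]
 [ 553.20628033  296.54025656    0.        ]]
```

View pics/t0c.png

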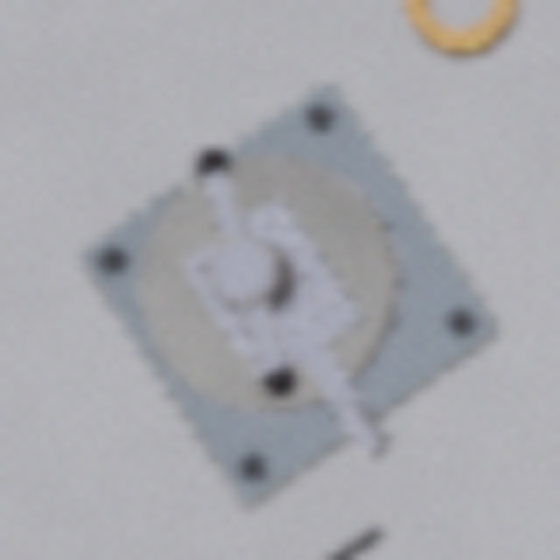

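View pics/s0c.png

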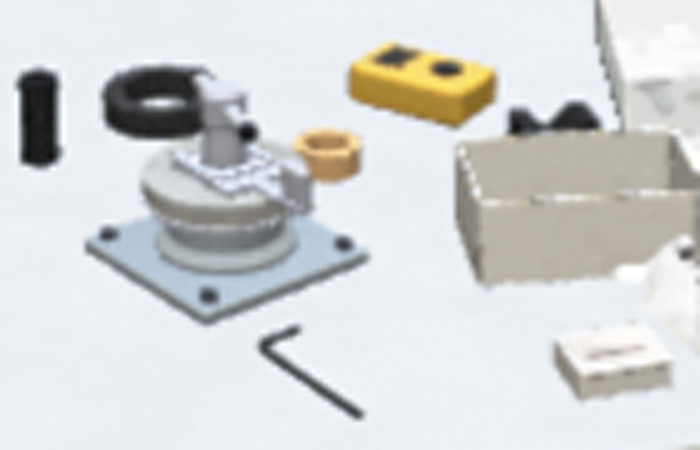

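View pics/t0box.png

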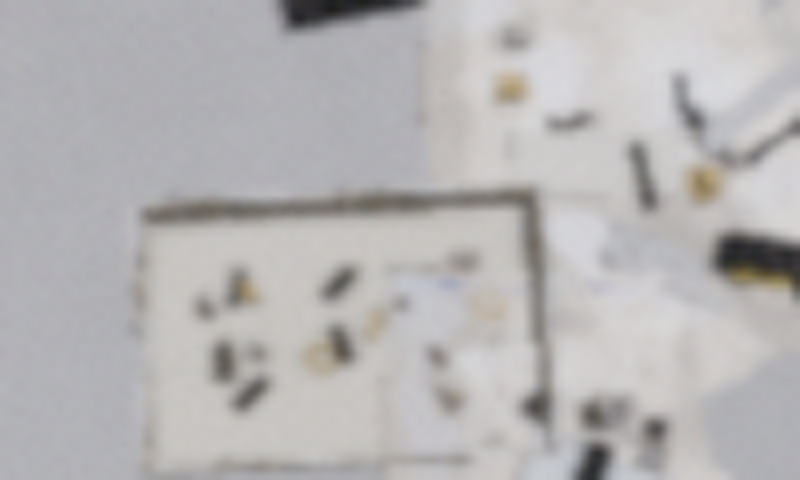

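```bash
python3 - <<'E'
from h import *
t=pickle.load(open("top0.pkl","rb"))
def blobs(c,x0,y0,x1,y1,th):
    g=cv2.cvtColor(c["img"],cv2.COLOR_BGR2GRAY)[y0:y1,x0:x1].astype(float)
    m=(g<th).astype(np.uint8);n,l,st,ce=cv2.connectedComponentsWithStats(m)
    for i in range(1,n):
        w=(th+20-g)*(l==i); yy,xx=np.mgrid[y0:y1,x0:x1]
        print(st[i,4],((w*xx).sum()/w.sum()).round(2),((w*yy).sum()/w.sum()).round(2))
blobs(t,230,180,300,245,105)
c=np.array([[330,85],[85,260],[250,505],[497,330]])/7+[225,170]-.5+.5/7
P=plane(t,c,10);print(P.round(1),P.mean(0))
for a in range(4):print(np.linalg.norm(P[a]-P[a-1]),np.degrees(np.arctan2(*(P[a]-P[a-1])[1::-1])))
print('ear', plane(t,[[225+378/7,170+445/7]],82))
b=np.array([[300+143/8,170+212/8],[300+533/8,170+195/8],[300+548/8,170+470/8],[300+148/8,170+470/8]])
P=plane(t,b,52);print(P.round(1),P.mean(0))
d=t["depth"]; print(d[170:240:6,225:300:6].round(0))
E
```

```text
9 270.15 186.57
9 255.17 192.62
9 240.71 206.84
7 264.6 211.17
8 290.49 215.89
13 264.64 224.28
8 260.79 236.22
[[627.3 278.2  10. ]
 [561.3 369.8  10. ]
 [469.8 306.1  10. ]
 [534.6 214.6  10. ]] [548.23209333 292.17042751  10.        ]
112.4160683521319 34.4646527667738
112.88048018387833 125.7881866063978
111.42184652816104 -145.13420676507397
112.08185083648824 -54.71211094367313
ear [[489.70661961 248.46756184  82.        ]]
[[582.5 155.6  52. ]
 [587.4  33.2  52. ]
 [501.4  30.   52. ]
 [501.9 154.1  52. ]] [543.26774448  93.23529882  52.        ]
[[968. 964. 967. 965. 968. 964. 964. 966. 963. 967. 945. 962. 944.]
 [962. 966. 963. 963. 963. 963. 962. 967. 965. 964. 963. 946. 962.]
 [960. 963. 964. 965. 962. 961. 961. 962. 965. 960. 963. 962. 957.]
 [961. 961. 960. 961. 963. 962. 948. 953. 947. 960. 961. 960. 958.]
 [959. 956. 956. 959. 956. 858. 899. 903. 947. 950. 958. 958. 960.]
 [955. 958. 957. 958. 900. 858. 889. 901. 898. 946. 957. 956. 956.]
 [955. 955. 942. 945. 900. 850. 848. 893. 900. 899. 942. 955. 956.]
 [954. 951. 953. 943. 897. 889. 846. 891. 890. 895. 941. 939. 953.]
 [952. 950. 950. 951.   0. 894. 852. 890. 893. 899. 940. 943. 953.]
 [952. 947. 952. 949. 941. 893. 892. 890. 887. 938. 938. 949. 949.]
 [948. 946. 945. 945. 947. 939. 937. 938. 867. 946. 950. 947. 948.]
 [946. 947. 945. 944. 945. 943. 928. 937. 945. 947. 944. 943. 947.]]
```

```bash
python3 - <<'E'
from h import *
t=pickle.load(open("top0.pkl","rb"));s=pickle.load(open("scene0.pkl","rb"))
h=np.array([[270.15,186.57],[240.71,206.84],[260.79,236.22],[290.49,215.89]])
P=plane(t,h,10);print(P.round(1),P.mean(0).round(1))
for a in range(4):print(np.linalg.norm(P[a]-P[a-1]).round(1),np.degrees(np.arctan2(*(P[a]-P[a-1])[1::-1])).round(1))
B=plane(t,[[255.17,192.62],[264.64,224.28]],96);print('balls',B.round(1),B.mean(0).round(1),np.linalg.norm(B[0]-B[1]),np.degrees(np.arctan2(*(B[0]-B[1])[1::-1])))
# scene holes: crop5 from (220,180)
sh=np.array([[107,233],[208,296],[344,244]])/5+[220,180]-.4
Q=plane(s,sh,10);print(Q.round(1),((Q[0]+Q[2])/2).round(1))
for nm,p,z in(("earT",[[283,172],[303,182]],82),("ball",[[247,132]],96),("boxrim",[[478,203],[458,143],[668,130]],52)):
    print(nm,plane(s,np.array(p)/5+[220,180]-.4,z).round(1))
# top cloud from both
for c,n in((t,'top'),(s,'scene')):
    K,D,Rm,tt=cam(c);v,u=np.mgrid[0:400,0:640];px=np.c_[u.ravel(),v.ravel()].astype(float)
    p=cv2.undistortPoints(px.reshape(-1,1,2),K,D).reshape(-1,2);z=c["depth"].ravel()
    W=(np.c_[p,np.ones(len(p))]*z[:,None])@Rm.T+tt
    W[z==0]=np.nan;np.save(n+"_xyz.npy",W.reshape(400,640,3))
W=np.load("top_xyz.npy")
def m(u,v):print(u,v,W[v-1:v+2,u-1:u+2].reshape(-1,3).mean(0).round(1))
m(245,240);m(280,205);m(278,232);m(330,210)
S=np.load("scene_xyz.npy")
q=S[215:225,275:285].reshape(-1,3);print(q[:5].round(0))
E
```

```text
[[614.3 282.2  10. ]
 [560.9 359.2  10. ]
 [484.  305.   10. ]
 [536.8 227.9  10. ]] [549.  293.6  10. ]
94.7 35.0
93.7 124.8
94.0 -144.8
93.4 -55.6
balls [[587.2 304.9  96. ]
 [511.5 281.   96. ]] [549.3 293.   96. ] 79.40814894378256 17.508631701546463
[[567.  360.5  10. ]
 [488.2 306.2  10. ]
 [542.  228.4  10. ]] [554.5 294.5  10. ]
earT [[489.8 264.8  82. ]
 [477.  255.   82. ]]
ball [[511.5 282.7  96. ]]
boxrim [[503.8 158.1  52. ]
 [580.6 159.9  52. ]
 [588.   36.   52. ]]
245 240 [4.742e+02 3.483e+02 2.000e-01]
280 205 [562.3 251.5  42.6]
278 232 [493.6 251.9  73.9]
330 210 [552.5 124.6   1.9]
[[530. 266.  59.]
 [503. 265.  73.]
 [504. 262.  72.]
 [489. 260.  79.]
 [496. 257.  76.]]
```

```bash
cat >> h.py <<'E'
def spin(x,y,z,A=(549.2,293.5),yaw=35.0):
    a=np.radians(yaw);return [A[0]+x*np.cos(a)-y*np.sin(a),A[1]+x*np.sin(a)+y*np.cos(a),z]
def overlay(c,x0,y0,w,h,s,name,lines):
    im=cv2.resize(c["img"][y0:y0+h,x0:x0+w],None,fx=s,fy=s,interpolation=cv2.INTER_CUBIC)
    for P,col in lines:
        q=(((proj(c,P)-[x0,y0])+.5)*s).astype(int);cv2.polylines(im,[q.reshape(-1,1,2)],False,col,1)
    cv2.imwrite(f"pics/{name}.png",im)
E
python3 - <<'E'
from h import *
t=pickle.load(open("top0.pkl","rb"));s=pickle.load(open("scene0.pkl","rb"))
L=[]
sq=lambda x0,x1,y0,y1,z:[spin(a,b,z) for a,b in((x0,y0),(x1,y0),(x1,y1),(x0,y1),(x0,y0))]
L.append((sq(-58,58,-58,58,10),(0,0,255)))
th=np.linspace(0,6.283,60)
L.append(([spin(46*np.cos(a),46*np.sin(a),56) for a in th],(0,160,0)))
L.append((sq(-74,-54,-4,4,82),(255,0,0)))
L.append((sq(-31,22,-21,21,61),(255,0,255)))
L.append(([spin(13*np.cos(a),13*np.sin(a),106) for a in th],(0,200,255)))
b=np.radians(17.5);L.append(([[549.2+k*np.cos(b),293.5+k*np.sin(b),96] for k in(-39,39)],(0,0,255)))
bx=np.radians(2);L.append(([[543.5+x*np.cos(bx)-y*np.sin(bx),94+x*np.sin(bx)+y*np.cos(bx),52] for x,y in((-43,-65),(43,-65),(43,65),(-43,65),(-43,-65))],(0,0,255)))
L.append(([[543.5+x*np.cos(bx)-y*np.sin(bx),94+x*np.sin(bx)+y*np.cos(bx),0] for x,y in((-43,-65),(43,-65),(43,65),(-43,65),(-43,-65))],(0,200,0)))
overlay(t,225,170,80,80,7,"t0o",L);overlay(s,230,190,70,60,11,"s0o",L);overlay(t,305,180,80,60,8,"t0bo",L);overlay(s,300,185,70,60,9,"s0bo",L)
E
```

```text
(no output)
```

View pics/t0o.png

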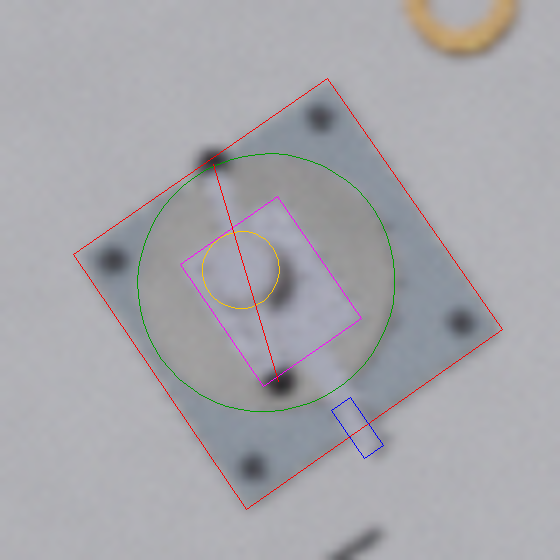

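View pics/s0o.png

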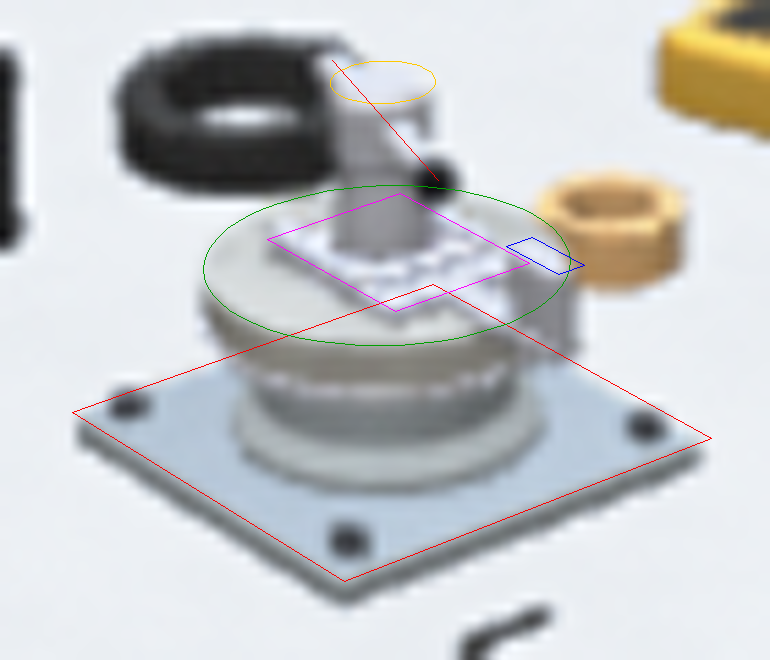

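View pics/t0bo.png

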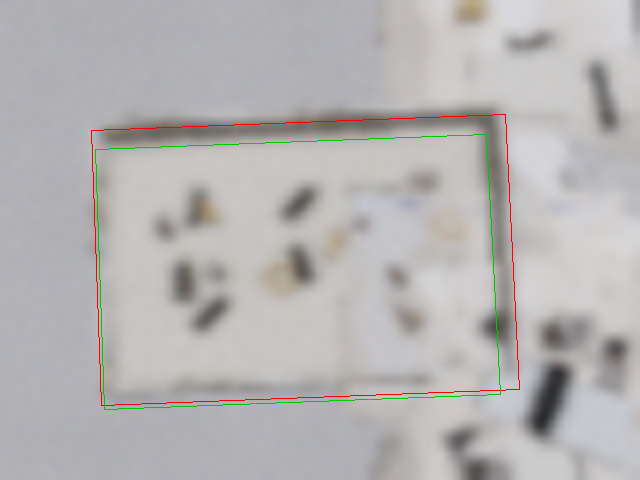

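View pics/s0bo.png

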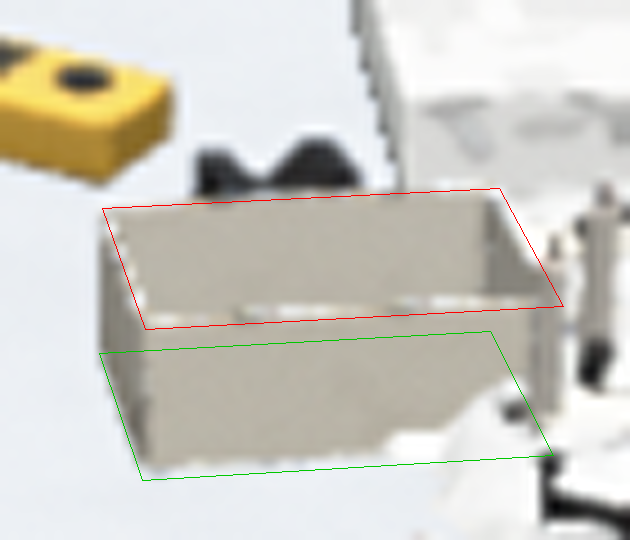

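```bash
cat >> h.py <<'E'
def st():
    s=arm.get_state();M=R.from_rotvec(s['tool_rot']).as_matrix()
    yaw=np.degrees(np.arctan2(M[1,0],M[0,0]))
    print("t%.2f"%s['clock'],"pos",s['tool_pos'].round(1),"yaw %.1f"%yaw,"tilt",M[:,1].round(3),"F",s['contact_force'].round(1),"M",s['moment'].round(2),"w %.1f"%s['width'],"q",s['qpos'].round(2))
    return s,M,yaw
def go(x,y,z,yaw=None,n=1):
    s,M,yw=st();d=M.T@(np.array([x,y,z])-s['tool_pos'])/1000
    print("d tool m",d.round(4),"ry(cw+)",None if yaw is None else round(yw-yaw,1))
E
python3 - <<'E'
from h import *
go(549,293,180,70)
E
```

```text
t0.10 pos [ 147.2 -555.3  230.5] yaw -75.2 tilt [-0.     0.002 -1.   ] F [-0.4 -0.6  0.2] M [ 0.04 -0.01 -0.06] w 85.6 q [-1.52  0.18  1.61 -0.    1.35 -0.21]
d tool m [-0.7171  0.0518  0.6056] ry(cw+) -145.2
```

step_arm(commands="-0.4 -0.045 0 0.038 0 -9 0; -0.4 -0.090 0 0.076 0 -18 0; -0.4 -0.135 0 0.114 0 -27 0; -0.4 -0.180 0 0.152 0 -36 0; -0.4 -0.225 0 0.190 0 -45 0; -0.4 -0.270 0 0.228 0 -54 0; -0.4 -0.315 0 0.266 0 -63 0; -0.4 -0.360 0 0.304 0 -72 0", grip_force=20)

```text
clock: 1.1
tool_pos: [349.2, -128.2, 231.3]
tool_rot: [-1.571, 0.039, -0.04]
contact_force: [1.0, -1.7, 0.5]
width: 60.1
```

```bash
python3 - <<'E'
from h import *
go(549,293,180,70)
E
```

```text
t1.10 pos [ 349.2 -128.2  231.3] yaw -2.9 tilt [ 0.001 -0.    -1.   ] F [ 1.  -1.7  0.5] M [-0.03  0.02 -0.01] w 60.1 q [-0.67 -0.32  2.08  0.    1.38 -0.62]
d tool m [0.1781 0.0513 0.4309] ry(cw+) -72.9
```

step_arm(commands="-0.4 0.0223 0.004 0.0539 0 -9.1 0; -0.4 0.0445 0.008 0.1077 0 -18.2 0; -0.4 0.0668 0.012 0.1616 0 -27.3 0; -0.4 0.0890 0.018 0.2154 0 -36.4 0; -0.4 0.1113 0.025 0.2693 0 -45.5 0; -0.4 0.1336 0.034 0.3232 0 -54.7 0; -0.4 0.1558 0.042 0.3770 0 -63.8 0; -0.4 0.1781 0.050 0.4309 0 -72.9 0")

```text
clock: 2.1
tool_pos: [550.9, 292.2, 180.4]
tool_rot: [-1.354, -0.948, 0.95]
contact_force: [1.5, 0.3, 0.3]
width: 59.7
```

```bash
python3 - <<'E'
from h import *
go(549,293,82,70)
t=arm.capture("top");pickle.dump(t,open("top1.pkl","wb"));s=arm.capture("scene");pickle.dump(s,open("scene1.pkl","wb"))
crop(t,215,150,100,100,6,"t1c");crop(s,215,130,110,120,5,"s1c")
E
```

```text
t2.10 pos [550.9 292.2 180.4] yaw 70.0 tilt [-0.001 -0.    -1.   ] F [1.5 0.3 0.3] M [ 0.04 -0.    0.01] w 59.7 q [ 0.3   0.33  1.52 -0.    1.28 -0.92]
d tool m [0.0002 0.0984 0.002 ] ry(cw+) 0.0
```

View pics/t1c.png

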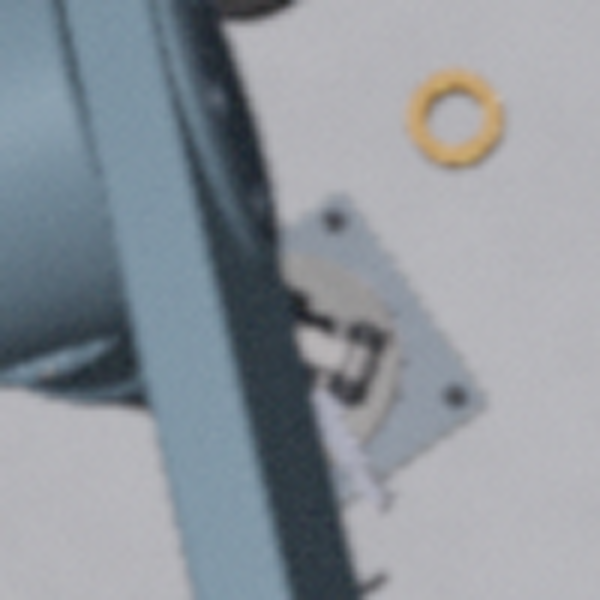

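View pics/s1c.png

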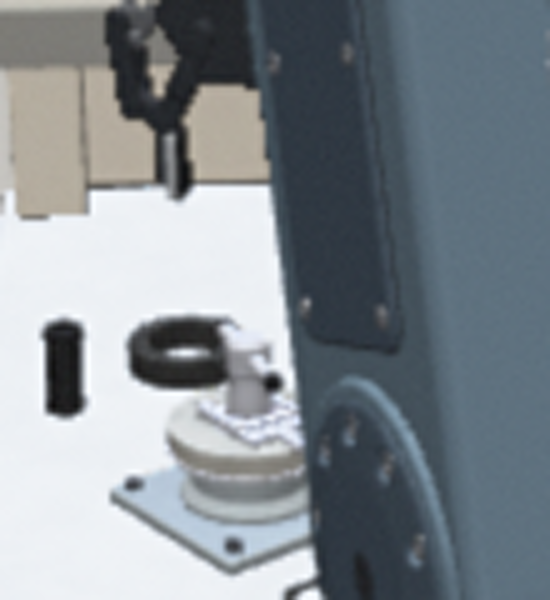

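```bash
python3 - <<'E'
from h import *
s=pickle.load(open("scene1.pkl","rb"))
a=np.radians(70)
for r in(30,-30): print(r,((proj(s,[[550.9+r*np.cos(a),292.2+r*np.sin(a),185]])-[215,130]+.5)*5).round(0))
E
```

```text
30 [[195. 195.]]
-30 [[302. 207.]]
```

step_arm(commands="-0.4 0 0.015 0.002 0 0 0; -0.4 0 0.03 0.002 0 0 0; -0.4 0 0.045 0.002 0 0 0; -0.4 0 0.06 0.002 0 0 0; -0.4 0 0.075 0.002 0 0 0; -0.4 0 0.087 0.002 0 0 0; -0.4 0 0.096 0.002 0 0 0; -0.4 0 0.096 0.002 0 0 0")

```text
clock: 3.2
tool_pos: [548.2, 290.9, 84.4]
tool_rot: [-1.356, -0.944, 0.946]
contact_force: [-0.3, -0.1, -0.0]
width: 60.0
```

```bash
python3 - <<'E'
from h import *
go(549,293,84,70)
s=arm.capture("scene");pickle.dump(s,open("scene2.pkl","wb"))
t=arm.capture("top");pickle.dump(t,open("top2.pkl","wb"));
crop(s,215,150,100,90,7,"s2c");crop(t,245,170,60,80,7,"t2c")
E
```

```text
t3.20 pos [548.2 290.9  84.4] yaw 69.7 tilt [-0.001 -0.    -1.   ] F [-0.3 -0.1 -0. ] M [ 0.03 -0.    0.01] w 60.0 q [ 0.3   0.44  1.59  0.    1.11 -0.92]
d tool m [ 0.0022  0.0004 -0.    ] ry(cw+) -0.3
```

View pics/s2c.png

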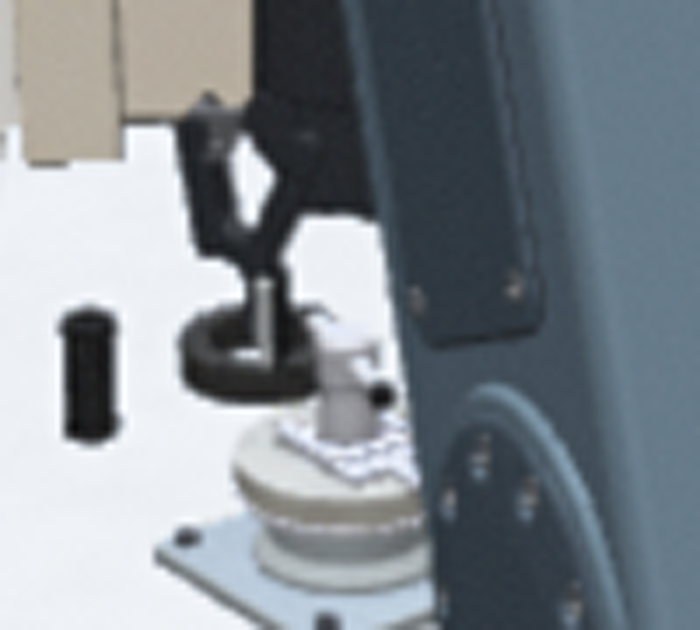

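View pics/t2c.png

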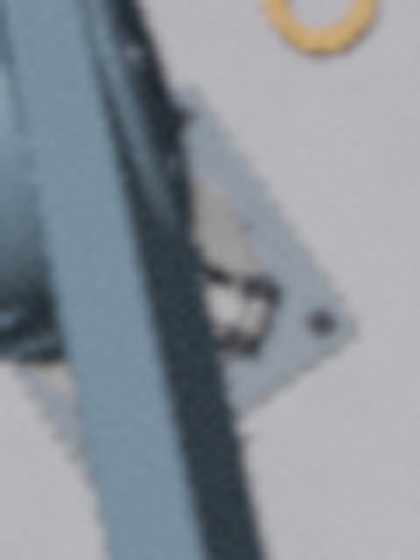

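step_arm(commands="-0.4 0.001 0 0 0 4 0; -0.4 0.002 0 0 0 8 0; -0.4 0.002 0 0 0 12 0; -0.4 0.002 0 0 0 16 0; -0.4 0.002 0 0 0 20 0; -0.4 0.002 0 0 0 24 0; -0.4 0.002 0 0 0 27 0; -0.4 0.002 0 0 0 30 0")

```text
clock: 4.3
tool_pos: [549.4, 294.3, 86.3]
tool_rot: [-1.5, -0.543, 0.541]
contact_force: [-1.3, 3.6, 1.5]
width: 59.8
```

```bash
python3 - <<'E'
from h import *
go(549,293,84,70)
E
```

```text
t4.30 pos [549.4 294.3  86.3] yaw 39.7 tilt [ 0.001  0.002 -1.   ] F [-1.3  3.6  1.5] M [0.66 0.3  0.28] w 59.8 q [ 0.3   0.44  1.59  0.    1.11 -0.39]
d tool m [-0.0011  0.0023 -0.0007] ry(cw+) -30.3
```

step_arm(commands="-0.4 0 0 0 0 4 0; -0.4 0 0 0 0 8 0; -0.4 0 0 0 0 12 0; -0.4 0 0 0 0 16 0; -0.4 0 0 0 0 20 0; -0.4 0 0 0 0 24 0; -0.4 0 0 0 0 28 0; -0.4 0 0 0 0 32 0")

```text
clock: 5.3
tool_pos: [549.5, 294.3, 87.0]
tool_rot: [-1.566, -0.106, 0.104]
contact_force: [-3.5, 4.1, 5.3]
width: 59.9
```

```bash
python3 - <<'E'
from h import *
go(549,293,84,70)
E
```

```text
t5.30 pos [549.5 294.3  87. ] yaw 7.7 tilt [ 0.001  0.002 -1.   ] F [-3.5  4.1  5.3] M [0.49 0.6  0.34] w 59.9 q [0.3  0.44 1.59 0.   1.11 0.17]
d tool m [-0.0007  0.003  -0.0012] ry(cw+) -62.3
```

step_arm(commands="-0.4 0 0.001 0 0 3 0; -0.4 0 0.002 0 0 6 0; -0.4 0 0.003 0 0 10 0; -0.4 0 0.004 0 0 14 0; -0.4 0 0.004 0 0 18 0; -0.4 0 0.004 0 0 22 0; -0.4 0 0.004 0 0 26 0; -0.4 0 0.004 0 0 30 0")

```text
clock: 6.3
tool_pos: [550.7, 293.4, 83.7]
tool_rot: [-1.548, 0.304, -0.308]
contact_force: [-2.1, -1.3, 6.6]
width: 59.6
```

```bash
python3 - <<'E'
from h import *
go(549,293,84,70)
E
```

```text
t6.30 pos [550.7 293.4  83.7] yaw -22.3 tilt [ 0.003  0.001 -1.   ] F [-2.1 -1.3  6.6] M [-0.08  0.42  0.33] w 59.6 q [ 0.3   0.45  1.59 -0.    1.11  0.69]
d tool m [-0.0014 -0.0003 -0.001 ] ry(cw+) -92.3
```

step_arm(commands="-0.4 0 0 0 0 4 0; -0.4 0 0 0 0 8 0; -0.4 0 0 0 0 12 0; -0.4 0 0 0 0 17 0; -0.4 0 0 0 0 22 0; -0.4 0 0 0 0 27 0; -0.4 0 0 0 0 32 0; -0.4 0 0 0 0 36 0")

```text
clock: 7.3
tool_pos: [549.7, 293.3, 83.2]
tool_rot: [-1.42, 0.793, -0.794]
contact_force: [-5.0, 0.1, 7.5]
width: 59.9
```

```bash
python3 - <<'E'
from h import *
go(549,293,84,70)
E
```

```text
t7.30 pos [549.7 293.3  83.2] yaw -58.4 tilt [ 0.001  0.    -1.   ] F [-5.   0.1  7.5] M [-0.02  0.77  0.34] w 59.9 q [0.3  0.45 1.59 0.   1.11 1.32]
d tool m [-0.0001 -0.0008 -0.0007] ry(cw+) -128.4
```

step_arm(commands="-0.4 0 0 0 0 3 0; -0.4 0 -0.001 0 0 6 0; -0.4 0 -0.001 0 0 9 0; -0.4 0 -0.002 0 0 12 0; -0.4 0 -0.002 0 0 15 0; -0.4 0 -0.002 0 0 18 0; -0.4 0 -0.002 0 0 21 0; -0.4 0 -0.002 0 0 23 0")

```text
clock: 8.3
tool_pos: [549.1, 293.3, 84.1]
tool_rot: [-1.277, 1.097, -1.096]
contact_force: [-5.1, -0.8, 3.7]
width: 59.5
```

```bash
python3 - <<'E'
from h import *
go(549,293,84,70)
E
```

```text
t8.30 pos [549.1 293.3  84.1] yaw -81.3 tilt [-0.  0. -1.] F [-5.1 -0.8  3.7] M [0.12 0.67 0.29] w 59.5 q [0.3  0.45 1.59 0.   1.11 1.72]
d tool m [ 0.0003  0.0001 -0.0001] ry(cw+) -151.3
```

step_arm(commands="-0.4 0 0 0 0 3 0; -0.4 0 0 0 0 6 0; -0.4 0 0 0 0 8 0; -0.4 0 0 0 0 8 0; -0.4 0 0 0 0 7.7 0; -0.4 0 0 0 0 7.7 0; -0.4 0 0 0 0 7.7 0; -0.4 0 0 0 0 7.7 0")

```text
clock: 9.3
tool_pos: [549.1, 293.5, 84.1]
tool_rot: [-1.217, 1.196, -1.195]
contact_force: [-4.7, 1.0, 4.2]
width: 59.7
```

```bash
python3 - <<'E'
from h import *
go(549,293,84,70)
E
```

```text
t9.30 pos [549.1 293.5  84.1] yaw -89.0 tilt [-0.     0.001 -1.   ] F [-4.7  1.   4.2] M [0.22 0.73 0.19] w 59.7 q [0.3  0.45 1.59 0.   1.11 1.85]
d tool m [ 0.0005  0.0001 -0.0001] ry(cw+) -159.0
```

step_arm(commands="-0.4 0 -0.0005 0 0 0.4 0; -0.4 0 -0.001 0 0 0.7 0; -0.4 0 -0.001 0 0 1 0; -0.4 0 -0.001 0 0 1.2 0; -0.4 0 -0.001 0 0 1.5 0; -0.4 0 -0.001 0 0 1.8 0; -0.4 0 -0.001 0 0 2.1 0; -0.4 0 -0.001 0 0 2.1 0")

```text
clock: 10.3
tool_pos: [548.9, 293.4, 84.4]
tool_rot: [-1.2, 1.224, -1.222]
contact_force: [-5.2, 1.9, 3.0]
width: 59.8
```

```bash
python3 - <<'E'
from h import *
st()
E
```

```text
t10.30 pos [548.9 293.4  84.4] yaw -91.1 tilt [-0.001  0.001 -1.   ] F [-5.2  1.9  3. ] M [0.4  0.75 0.28] w 59.8 q [0.3  0.45 1.59 0.   1.11 1.89]
```

step_arm(commands="-0.4 0 0 0 0 0.3 0; -0.4 0 0 0 0 0.6 0; -0.4 0 0 0 0 0.9 0; -0.4 0 0 0 0 1.2 0; -0.4 0 0 0 0 1.5 0; -0.4 0 0 0 0 1.8 0; -0.4 0 0 0 0 2 0; -0.4 0 0 0 0 2 0")

```text
clock: 11.3
tool_pos: [548.9, 293.4, 84.4]
tool_rot: [-1.184, 1.249, -1.248]
contact_force: [-5.9, 2.4, 2.6]
width: 59.6
```

```bash
python3 -c "
from h import *
st()"
```

```text
t11.30 pos [548.9 293.4  84.4] yaw -93.1 tilt [-0.001  0.001 -1.   ] F [-5.9  2.4  2.6] M [0.46 0.75 0.3 ] w 59.6 q [0.3  0.45 1.59 0.   1.11 1.92]
```

step_arm(commands="-0.4 0 0 0 0 0.3 0; -0.4 0 0 0 0 0.6 0; -0.4 0 0 0 0 0.9 0; -0.4 0 0 0 0 1.2 0; -0.4 0 0 0 0 1.5 0; -0.4 0 0 0 0 1.8 0; -0.4 0 0 0 0 2 0; -0.4 0 0 0 0 2 0")

```text
clock: 12.3
tool_pos: [548.9, 293.4, 84.5]
tool_rot: [-1.166, 1.275, -1.273]
contact_force: [-5.7, 1.8, 3.3]
width: 59.7
```

```bash
python3 -c "
from h import *
st()"
```

```text
t12.30 pos [548.9 293.4  84.5] yaw -95.1 tilt [-0.001  0.001 -1.   ] F [-5.7  1.8  3.3] M [0.4  0.84 0.33] w 59.7 q [0.3  0.44 1.59 0.   1.11 1.96]
```

step_arm(commands="-0.4 0 0 0 0 0.3 0; -0.4 0 0 0 0 0.6 0; -0.4 0 0 0 0 0.9 0; -0.4 0 0 0 0 1.2 0; -0.4 0 0 0 0 1.5 0; -0.4 0 0 0 0 1.5 0; -0.4 0 0 0 0 1.5 0; -0.4 0 0 0 0 1.5 0")

```text
clock: 13.3
tool_pos: [548.9, 293.4, 84.5]
tool_rot: [-1.153, 1.294, -1.292]
contact_force: [-6.7, 2.2, 3.2]
width: 60.0
```

```bash
python3 -c "
from h import *
st()"
```

```text
t13.30 pos [548.9 293.4  84.5] yaw -96.6 tilt [-0.001  0.001 -1.   ] F [-6.7  2.2  3.2] M [0.46 0.79 0.3 ] w 60.0 q [0.3  0.44 1.59 0.   1.11 1.98]
```

step_arm(commands="-0.4 0 0 0 0 0.3 0; -0.4 0 0 0 0 0.6 0; -0.4 0 0 0 0 0.9 0; -0.4 0 0 0 0 1.2 0; -0.4 0 0 0 0 1.5 0; -0.4 0 0 0 0 1.8 0; -0.4 0 0 0 0 2 0; -0.4 0 0 0 0 2 0")

```text
clock: 14.3
tool_pos: [548.9, 293.4, 84.5]
tool_rot: [-1.135, 1.319, -1.318]
contact_force: [-5.9, 2.6, 3.0]
width: 59.9
```

```bash
python3 -c "
from h import *
st()
s=arm.capture('scene');pickle.dump(s,open('scene3.pkl','wb'))
crop(s,235,180,50,50,12,'s3c')"
```

```text
t14.30 pos [548.9 293.4  84.5] yaw -98.6 tilt [-0.001  0.001 -1.   ] F [-5.9  2.6  3. ] M [0.44 0.86 0.29] w 59.9 q [0.3  0.44 1.59 0.   1.11 2.02]
```

View pics/s3c.png

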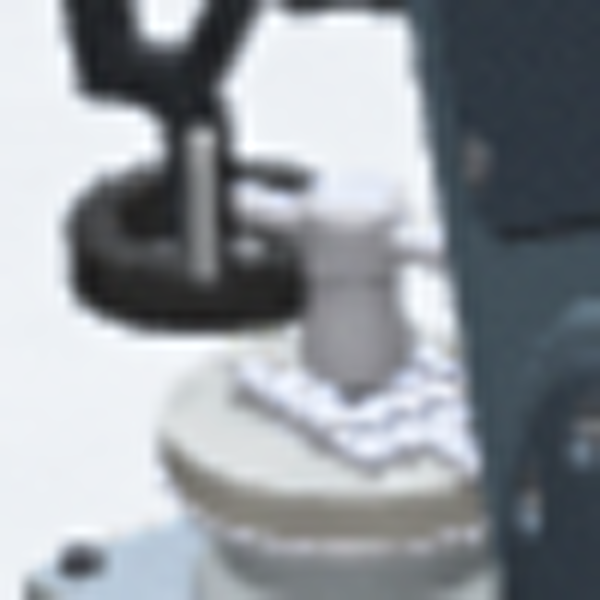

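```bash
python3 -c "
from h import *
s=pickle.load(open('scene3.pkl','rb'))
for a in range(30,80,5):
    b=np.radians(a);print(a,((proj(s,[[549+r*np.cos(b),293.4+r*np.sin(b),99.5] for r in(30,0,-30)])-[235,180]+.5)*12).round(0).tolist())
"
```

```text
30 [[290.0, 192.0], [359.0, 236.0], [430.0, 282.0]]
35 [[280.0, 195.0], [359.0, 236.0], [440.0, 279.0]]
40 [[272.0, 198.0], [359.0, 236.0], [449.0, 275.0]]
45 [[263.0, 201.0], [359.0, 236.0], [457.0, 272.0]]
50 [[256.0, 205.0], [359.0, 236.0], [465.0, 268.0]]
55 [[249.0, 209.0], [359.0, 236.0], [471.0, 264.0]]
60 [[243.0, 213.0], [359.0, 236.0], [477.0, 260.0]]
65 [[238.0, 217.0], [359.0, 236.0], [482.0, 255.0]]
70 [[234.0, 222.0], [359.0, 236.0], [485.0, 251.0]]
75 [[230.0, 226.0], [359.0, 236.0], [488.0, 246.0]]
```

step_arm(commands="-0.4 0 0 0 0 0.3 0; -0.4 0 0 0 0 0.6 0; -0.4 0 0 0 0 0.9 0; -0.4 0 0 0 0 1.2 0; -0.4 0 0 0 0 1.5 0; -0.4 0 0 0 0 1.8 0; -0.4 0 0 0 0 2 0; -0.4 0 0 0 0 2 0")

```text
clock: 15.35
tool_pos: [548.9, 293.5, 84.6]
tool_rot: [-1.117, 1.345, -1.343]
contact_force: [-6.0, 1.7, 4.7]
width: 59.9
```

```bash
python3 -c "
from h import *
st()"
```

```text
t15.35 pos [548.9 293.5  84.6] yaw -100.6 tilt [-0.001  0.001 -1.   ] F [-6.   1.7  4.7] M [0.44 0.86 0.31] w 59.9 q [0.3  0.44 1.59 0.   1.11 2.05]
```

step_arm(commands="-0.4 0 0 0 0 0.3 0; -0.4 0 0 0 0 0.6 0; -0.4 0 0 0 0 0.9 0; -0.4 0 0 0 0 1.2 0; -0.4 0 0 0 0 1.5 0; -0.4 0 0 0 0 1.5 0; -0.4 0 0 0 0 1.5 0; -0.4 0 0 0 0 1.5 0")

```text
clock: 16.35
tool_pos: [548.9, 293.5, 84.6]
tool_rot: [-1.102, 1.363, -1.362]
contact_force: [-6.5, 3.4, 4.8]
width: 59.6
```

```bash
python3 -c "
from h import *
st()"
```

```text
t16.35 pos [548.9 293.5  84.6] yaw -102.1 tilt [-0.001  0.001 -1.   ] F [-6.5  3.4  4.8] M [0.38 0.92 0.31] w 59.6 q [0.3  0.44 1.59 0.   1.11 2.08]
```

step_arm(commands="-0.4 0 0 0 0 0.3 0; -0.4 0 0 0 0 0.6 0; -0.4 0 0 0 0 0.9 0; -0.4 0 0 0 0 1.2 0; -0.4 0 0 0 0 1.5 0; -0.4 0 0 0 0 1.8 0; -0.4 0 0 0 0 1.8 0; -0.4 0 0 0 0 1.8 0")

```text
clock: 17.35
tool_pos: [548.9, 293.5, 84.6]
tool_rot: [-1.085, 1.386, -1.384]
contact_force: [-5.7, 2.0, 5.3]
width: 60.0
```

```bash
python3 -c "
from h import *
st()"
```

```text
t17.35 pos [548.9 293.5  84.6] yaw -103.9 tilt [-0.001  0.001 -1.   ] F [-5.7  2.   5.3] M [0.44 0.9  0.32] w 60.0 q [0.3  0.44 1.59 0.   1.11 2.11]
```

step_arm(commands="-0.4 0 0 0 0 0.3 0; -0.4 0 0 0 0 0.6 0; -0.4 0 0 0 0 0.9 0; -0.4 0 0 0 0 1.1 0; -0.4 0 0 0 0 1.3 0; -0.4 0 0 0 0 1.3 0; -0.4 0 0 0 0 1.3 0; -0.4 0 0 0 0 1.3 0")

```text
clock: 18.35
tool_pos: [548.9, 293.5, 84.7]
tool_rot: [-1.072, 1.402, -1.4]
contact_force: [-6.4, 2.6, 4.9]
width: 59.8
```

```bash
python3 -c "
from h import *
st()"
```

```text
t18.35 pos [548.9 293.5  84.7] yaw -105.2 tilt [-0.001  0.001 -1.   ] F [-6.4  2.6  4.9] M [0.46 0.92 0.35] w 59.8 q [0.3  0.44 1.59 0.   1.11 2.14]
```

step_arm(commands="-0.4 0 0 0 0 0.3 0; -0.4 0 0 0 0 0.6 0; -0.4 0 0 0 0 0.9 0; -0.4 0 0 0 0 1.1 0; -0.4 0 0 0 0 1.3 0; -0.4 0 0 0 0 1.3 0; -0.4 0 0 0 0 1.3 0; -0.4 0 0 0 0 1.3 0")

```text
clock: 19.35
tool_pos: [548.9, 293.5, 84.7]
tool_rot: [-1.06, 1.419, -1.417]
contact_force: [-5.7, 3.4, 5.3]
width: 59.6
```

```bash
python3 -c "
from h import *
st()"
```

```text
t19.35 pos [548.9 293.5  84.7] yaw -106.5 tilt [-0.001  0.001 -1.   ] F [-5.7  3.4  5.3] M [0.44 0.96 0.26] w 59.6 q [0.3  0.44 1.59 0.   1.11 2.16]
```

step_arm(commands="-0.4 0 0 0 0 0.3 0; -0.4 0 0 0 0 0.6 0; -0.4 0 0 0 0 0.9 0; -0.4 0 0 0 0 1.2 0; -0.4 0 0 0 0 1.4 0; -0.4 0 0 0 0 1.4 0; -0.4 0 0 0 0 1.4 0; -0.4 0 0 0 0 1.4 0")

```text
clock: 20.35
tool_pos: [548.9, 293.6, 84.7]
tool_rot: [-1.046, 1.436, -1.434]
contact_force: [-6.6, 2.2, 4.4]
width: 59.9
```

```bash
python3 -c "
from h import *
st()"
```

```text
t20.35 pos [548.9 293.6  84.7] yaw -107.9 tilt [-0.001  0.001 -1.   ] F [-6.6  2.2  4.4] M [0.42 0.91 0.27] w 59.9 q [0.3  0.44 1.59 0.   1.11 2.18]
```

step_arm(commands="-0.4 0 0 0 0 0.3 0; -0.4 0 0 0 0 0.6 0; -0.4 0 0 0 0 0.9 0; -0.4 0 0 0 0 1.2 0; -0.4 0 0 0 0 1.4 0; -0.4 0 0 0 0 1.4 0; -0.4 0 0 0 0 1.4 0; -0.4 0 0 0 0 1.4 0")

```text
clock: 21.35
tool_pos: [548.8, 293.6, 84.7]
tool_rot: [-1.031, 1.453, -1.451]
contact_force: [-5.5, 2.3, 3.8]
width: 59.4
```

```bash
python3 -c "
from h import *
st()"
```

```text
t21.35 pos [548.8 293.6  84.7] yaw -109.3 tilt [-0.001  0.001 -1.   ] F [-5.5  2.3  3.8] M [0.46 1.02 0.28] w 59.4 q [0.3  0.44 1.59 0.   1.11 2.21]
```

step_arm(commands="-0.4 0 0 0 0 0.3 0; -0.4 0 0 0 0 0.6 0; -0.4 0 0 0 0 0.9 0; -0.4 0 0 0 0 1.2 0; -0.4 0 0 0 0 1.4 0; -0.4 0 0 0 0 1.4 0; -0.4 0 0 0 0 1.4 0; -0.4 0 0 0 0 1.4 0")

```text
clock: 22.35
tool_pos: [548.9, 293.6, 84.8]
tool_rot: [-1.017, 1.471, -1.469]
contact_force: [-5.8, 2.3, 5.7]
width: 59.8
```

```bash
python3 -c "
from h import *
st()"
```

```text
t22.35 pos [548.9 293.6  84.8] yaw -110.7 tilt [-0.001  0.001 -1.   ] F [-5.8  2.3  5.7] M [0.45 0.91 0.28] w 59.8 q [0.3  0.44 1.59 0.   1.11 2.23]
```

step_arm(commands="-0.4 0 0 0 0 0.3 0; -0.4 0 0 0 0 0.6 0; -0.4 0 0 0 0 0.9 0; -0.4 0 0 0 0 1.2 0; -0.4 0 0 0 0 1.4 0; -0.4 0 0 0 0 1.4 0; -0.4 0 0 0 0 1.4 0; -0.4 0 0 0 0 1.4 0")

```text
clock: 23.35
tool_pos: [548.7, 293.6, 84.8]
tool_rot: [-1.003, 1.487, -1.485]
contact_force: [-6.7, 1.7, 5.3]
width: 59.6
```

```bash
python3 -c "
from h import *
st()
s=arm.capture('scene');pickle.dump(s,open('scene4.pkl','wb'))
crop(s,235,180,50,50,12,'s4c')"
```

```text
t23.35 pos [548.7 293.6  84.8] yaw -112.0 tilt [-0.001  0.001 -1.   ] F [-6.7  1.7  5.3] M [0.53 1.   0.61] w 59.6 q [0.3  0.44 1.59 0.   1.11 2.25]
```

View pics/s4c.png

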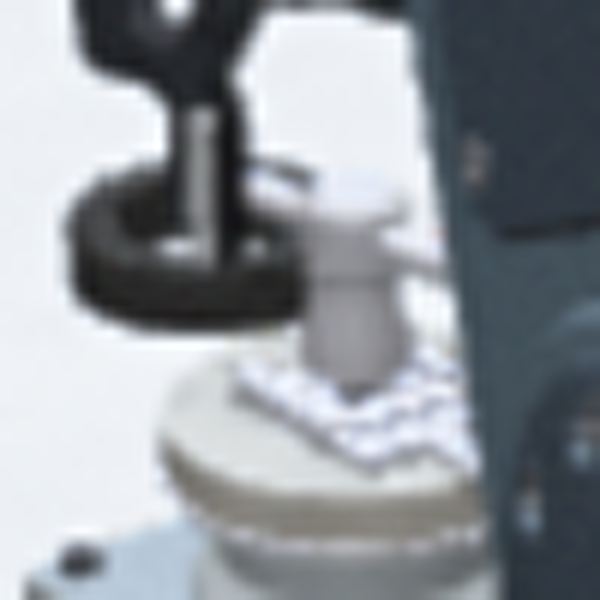

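step_arm(commands="-0.4 0 0 0 0 -8 0; -0.4 0 0 0 0 -18 0; -0.4 0 -0.005 0 0 -28 0; -0.4 0 -0.02 0 0 -38 0; -0.4 0 -0.05 0 0 -48 0; -0.4 0 -0.08 0 0 -57 0; -0.4 0 -0.1 0 0 -57 0; -0.4 0 -0.1 0 0 -57 0")

```text
clock: 24.4
tool_pos: [550.9, 293.1, 186.2]
tool_rot: [-1.434, 0.749, -0.754]
contact_force: [0.7, 0.1, -0.4]
width: 59.9
```

```bash
python3 -c "
from h import *
go(470,80,190,-55)"
```

```text
t24.40 pos [550.9 293.1 186.2] yaw -55.3 tilt [ 0.004  0.001 -1.   ] F [ 0.7  0.1 -0.4] M [-0.02  0.01  0.02] w 59.9 q [ 0.3   0.33  1.52 -0.    1.29  1.26]
d tool m [ 0.129  -0.0044 -0.1879] ry(cw+) -0.3
```

step_arm(commands="0.3 0.026 0 -0.037 0 0 0; 0.3 0.055 0 -0.08 0 0 0; 0.3 0.09 0 -0.13 0 0 0; 0.3 0.12 0 -0.17 0 0 0; 0.3 0.13 0 -0.188 0 0 0; 0.3 0.13 0 -0.188 0 0 0; 0.3 0.13 0 -0.188 0 0 0; 0.3 0.13 0 -0.188 0 0 0")

```text
clock: 25.4
tool_pos: [469.9, 79.5, 183.9]
tool_rot: [-1.438, 0.749, -0.749]
contact_force: [0.4, -0.1, 0.5]
width: 30.0
```

```bash
python3 -c "
from h import *
st()
s=arm.capture('scene');pickle.dump(s,open('scene5.pkl','wb'))
t=arm.capture('top');pickle.dump(t,open('top5.pkl','wb'))
crop(s,235,180,60,60,10,'s5c');crop(t,230,180,70,70,8,'t5c')"
```

```text
t25.40 pos [469.9  79.5 183.9] yaw -55.0 tilt [-0.  0. -1.] F [ 0.4 -0.1  0.5] M [-0.    0.07 -0.01] w 30.0 q [-0.08  0.01  1.9   0.    1.24  0.88]
```

View pics/s5c.png

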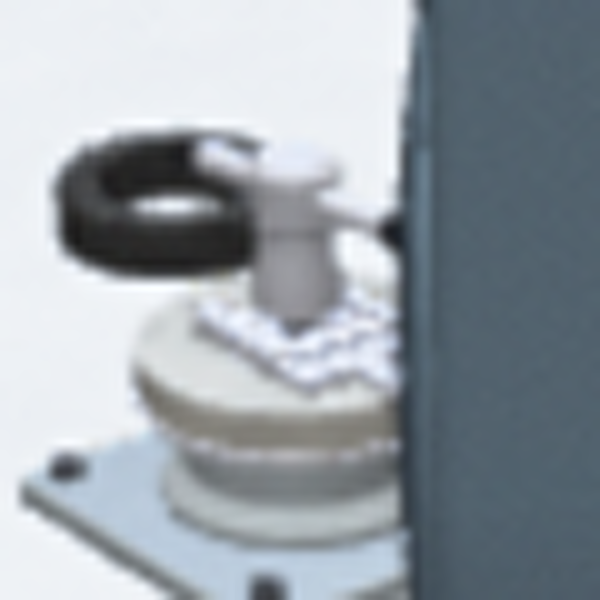

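View pics/t5c.png

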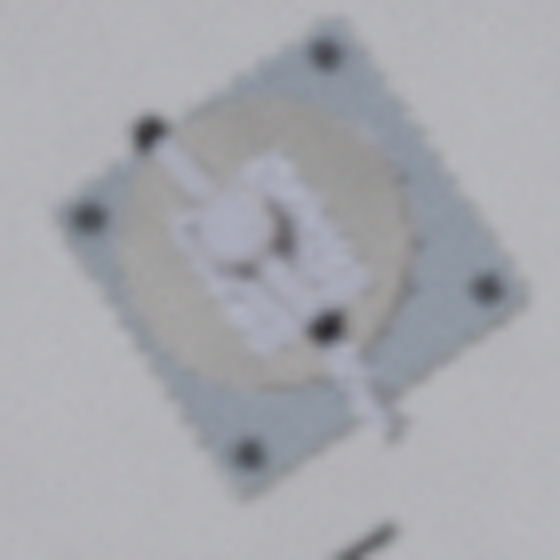

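```bash
python3 -c "
from h import *
t=pickle.load(open('top5.pkl','rb'))
g=cv2.cvtColor(t['img'],cv2.COLOR_BGR2GRAY).astype(float)
def cen(u,v,r=4,th=125):
    w=np.clip(th-g[v-r:v+r+1,u-r:u+r+1],0,None);yy,xx=np.mgrid[v-r:v+r+1,u-r:u+r+1];return [(w*xx).sum()/w.sum(),(w*yy).sum()/w.sum()]
b=[cen(249,197,3),cen(270,221,3)];B=plane(t,b,101);print(B.round(1),B.mean(0).round(1),np.degrees(np.arctan2(*(B[0]-B[1])[1::-1])),np.linalg.norm(B[0]-B[1]))
h=[cen(270,186),cen(241,207),cen(261,236),cen(290,216)];H=plane(t,h,10);print(H.mean(0).round(1), [np.degrees(np.arctan2(*(H[i]-H[j])[1::-1])).round(1) for i,j in((0,1),(0,3),(3,2),(1,2))])
L=[]
for y in(-4,4): L.append(([spin(-74,y,82,(549,293.5)),spin(-54,y,82,(549,293.5))],(255,0,0)))
L.append(([spin(-74,0,82,(549,293.5)),spin(-54,0,82,(549,293.5))],(0,0,255)))
for y in(-5,5): L.append(([spin(-54,y,61,(549,293.5)),spin(-31,y,61,(549,293.5))],(0,255,0)))
L.append(([spin(a,b,61,(549,293.5)) for a,b in((-31,-21),(22,-21),(22,21),(-31,21),(-31,-21))],(255,0,255)))
im=t['img'].astype(float);t2=dict(t);t2['img']=np.clip((im-110)*2.6,0,255).astype(np.uint8)
overlay(t2,254,205,36,36,16,'t5e',L);crop(t2,254,205,36,36,16,'t5e2')
print(g[215:238,268:286].astype(int))
"
```

```text
[[577.9 320.7 101. ]
 [520.1 266.5 101. ]] [549.  293.6 101. ] 43.09721393110559 79.26036768003165
[549.2 293.5  10. ] [np.float64(-55.2), np.float64(34.8), np.float64(-55.1), np.float64(34.9)]
[[162 157 164 170 171 172 168 163 155 153 158 151 131 132 141 148 147 148]
 [169 166 169 172 169 168 164 152 150 156 156 144 131 129 141 149 151 149]
 [172 168 163 163 163 162 162 157 157 157 153 137 133 143 150 151 151 150]
 [169 159 144 138 137 148 158 159 158 156 148 135 142 151 149 150 150 149]
 [156 133  99  85 100 137 157 160 155 151 140 140 147 150 151 151 148 150]
 [133  90  65  53  87 133 153 161 154 143 139 145 148 151 149 151 152 150]
 [120  77  50  52  91 132 152 156 149 134 135 146 150 150 151 151 152 153]
 [138 105  83  97 124 143 154 151 141 136 144 148 150 151 149 151 149 149]
 [156 142 133 145 162 169 162 142 140 144 148 151 150 149 151 148 149 150]
 [160 157 159 166 169 169 157 141 140 146 149 152 151 151 150 148 146 146]
 [160 159 162 169 172 169 165 151 145 149 151 148 151 147 149 145 150 154]
 [156 155 155 163 171 169 169 163 156 153 150 150 148 146 145 149 165 175]
 [146 139 141 147 158 160 164 159 149 145 149 150 149 146 149 163 177 180]
 [146 145 141 143 153 160 167 163 147 138 139 143 151 162 172 177 180 181]
 [147 148 150 149 144 154 165 168 154 140 136 142 160 175 179 181 181 181]
 [149 151 150 148 147 155 167 173 165 149 143 158 173 179 180 179 182 181]
 [151 151 151 151 149 155 167 171 170 164 152 154 168 177 180 181 182 181]
 [150 149 150 149 149 148 153 162 169 168 156 146 152 167 176 180 181 181]
 [153 151 149 147 145 147 159 170 174 172 160 146 158 173 178 178 179 180]
 [150 148 145 146 148 160 172 178 180 174 155 148 163 177 179 179 180 180]
 [148 147 149 160 168 174 178 179 178 176 164 165 172 179 178 179 179 181]
 [147 148 161 173 178 178 179 178 179 175 175 177 179 181 180 179 179 179]
 [161 170 173 180 178 179 179 179 178 179 179 179 179 180 180 180 179 180]]
```

View pics/t5e.png

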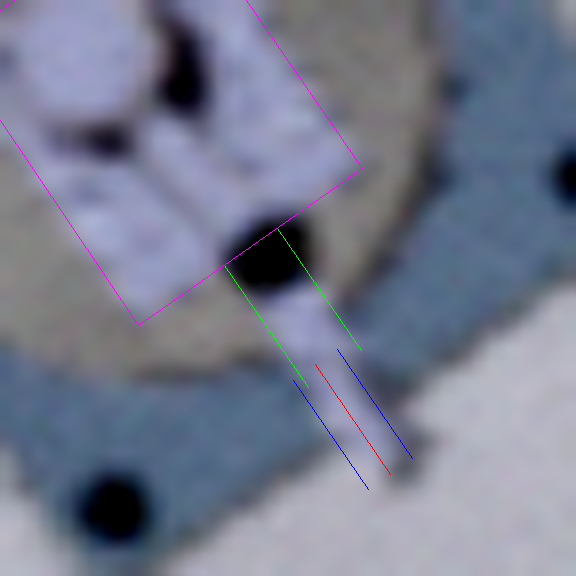

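View pics/t5e2.png

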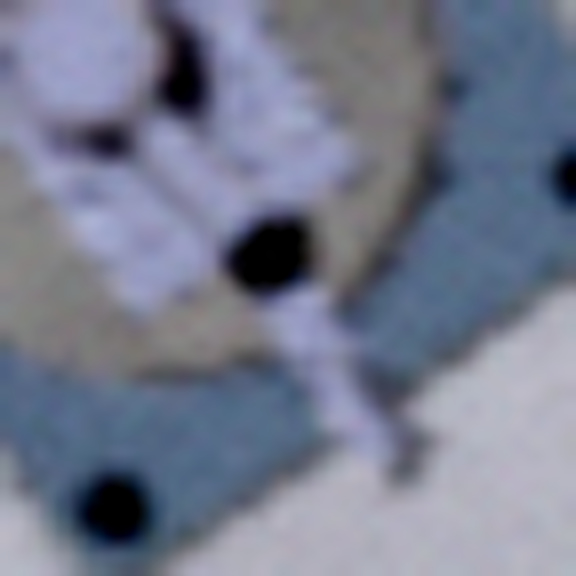

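```bash
python3 -c "
from h import *
go(495.8,256.2,63,-55)"
```

```text
t25.50 pos [469.8  79.4 184.1] yaw -55.0 tilt [-0.  0. -1.] F [0.2 0.  0.7] M [ 0.03 -0.02  0.02] w 30.1 q [-0.08  0.01  1.9   0.    1.24  0.88]
d tool m [-0.1299  0.1211  0.1226] ry(cw+) -0.0
```

step_arm(commands="0.3 -0.03 0 0.028 0 0 0; 0.3 -0.065 0 0.061 0 0 0; 0.3 -0.1 0 0.094 0 0 0; 0.3 -0.125 0 0.118 0 0 0; 0.3 -0.13 0.02 0.1226 0 0 0; 0.3 -0.13 0.05 0.1226 0 0 0; 0.3 -0.13 0.08 0.1226 0 0 0; 0.3 -0.13 0.08 0.1226 0 0 0")

```text
clock: 26.5
tool_pos: [493.5, 255.4, 101.7]
tool_rot: [-1.442, 0.753, -0.746]
contact_force: [-0.2, 0.0, 0.2]
width: 29.7
```

```bash
python3 -c "
from h import *
go(495.8,256.2,63,-55)
s=arm.capture('scene');crop(s,225,140,80,90,7,'s6c')"
```

```text
t26.50 pos [493.5 255.4 101.7] yaw -55.0 tilt [-0.006 -0.001 -1.   ] F [-0.2  0.   0.2] M [ 0.01  0.05 -0.05] w 29.7 q [0.26 0.29 1.75 0.   1.1  1.22]
d tool m [0.0007 0.0387 0.0025] ry(cw+) -0.0
```

View pics/s6c.png

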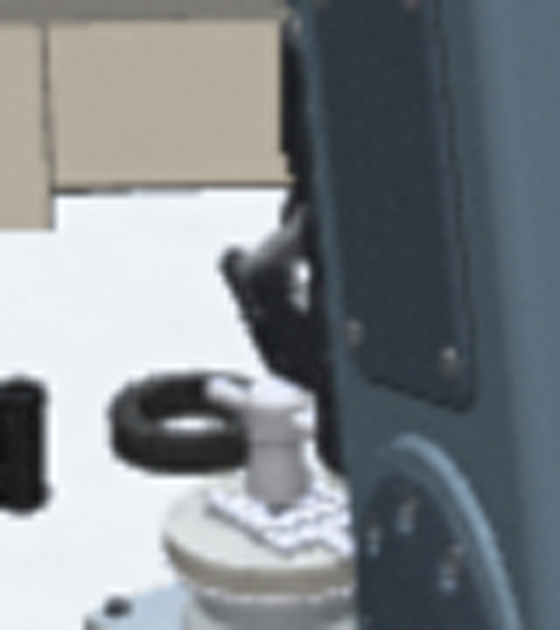

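step_arm(commands="0.3 0 0 0 0 0 0; 0.3 0 0.008 0 0 0 0; 0.3 0 0.016 0 0 0 0; 0.3 0 0.024 0 0 0 0; 0.3 0 0.032 0 0 0 0; 0.3 0 0.04 0 0 0 0; 0.3 0 0.04 0 0 0 0; 0.3 0 0.04 0 0 0 0")

```text
clock: 27.55
tool_pos: [495.9, 255.5, 64.4]
tool_rot: [-1.438, 0.749, -0.75]
contact_force: [-0.4, -0.3, -0.0]
width: 29.8
```

```bash
python3 -c "
from h import *
go(495.8,256.2,63,-55)
t=arm.capture('top');crop(t,245,190,60,60,9,'t7c')
"
```

```text
t27.55 pos [495.9 255.5  64.4] yaw -55.1 tilt [ 0.  0. -1.] F [-0.4 -0.3 -0. ] M [-0.03 -0.06  0.02] w 29.8 q [0.26 0.35 1.77 0.   1.02 1.22]
d tool m [-0.0007  0.0014  0.0003] ry(cw+) -0.1
```

View pics/t7c.png

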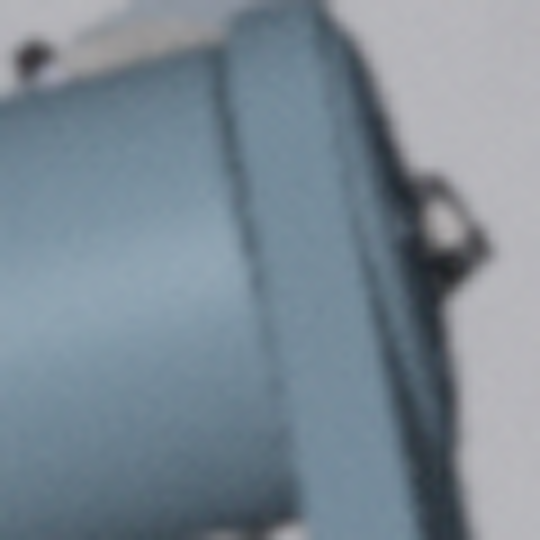

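step_arm(commands="0.3 -0.0007 0.001 0 0 0 0; 0.5 -0.0007 0.001 0 0 0 0; 0.6 -0.0007 0.001 0 0 0 0; 0.65 -0.0007 0.001 0 0 0 0; 0.68 -0.0007 0.001 0 0 0 0; 0.70 -0.0007 0.001 0 0 0 0; 0.72 -0.0007 0.001 0 0 0 0; 0.72 -0.0007 0.001 0 0 0 0")

```text
clock: 28.6
tool_pos: [495.4, 256.0, 63.3]
tool_rot: [-1.438, 0.75, -0.75]
contact_force: [0.2, -0.2, -0.3]
width: 12.2
```

```bash
python3 -c "
from h import *
s,M,y=st();print('F tool',(M.T@s['contact_force']).round(2),s['tool_pos'].round(2))
"
```

```text
t28.60 pos [495.4 256.   63.3] yaw -55.1 tilt [-0.  0. -1.] F [ 0.2 -0.2 -0.3] M [-0.05  0.   -0.02] w 12.2 q [0.26 0.35 1.77 0.   1.02 1.23]
F tool [0.32 0.29 0.02] [495.36 256.03  63.28]
```

step_arm(commands="0.73 0 0 0 0 0 0; 0.74 0 0 0 0 0 0; 0.75 0 0 0 0 0 0; 0.76 0 0 0 0 0 0; 0.77 0 0 0 0 0 0; 0.78 0 0 0 0 0 0; 0.78 0 0 0 0 0 0; 0.78 0 0 0 0 0 0")

```text
clock: 29.6
tool_pos: [495.4, 256.0, 63.3]
tool_rot: [-1.438, 0.75, -0.75]
contact_force: [-0.1, -0.6, 0.6]
width: 9.5
```

```bash
python3 -c "
from h import *
s,M,y=st();print('F tool',(M.T@s['contact_force']).round(2),s['tool_pos'].round(2))
"
```

```text
t29.60 pos [495.4 256.   63.3] yaw -55.1 tilt [-0. -0. -1.] F [-0.1 -0.6  0.6] M [ 0.02  0.03 -0.06] w 9.5 q [ 0.26  0.35  1.77 -0.    1.02  1.23]
F tool [ 0.47 -0.6  -0.45] [495.36 256.02  63.29]
```

step_arm(commands="0.79 0 0 0 0 0 0; 0.80 0 0 0 0 0 0; 0.81 0 0 0 0 0 0; 0.82 0 0 0 0 0 0; 0.84 0 0 0 0 0 0; 0.87 0 0 0 0 0 0; 0.9 0 0 0 0 0 0; 0.9 0 0 0 0 0 0", grip_force=30)

```text
clock: 30.6
tool_pos: [495.4, 256.0, 63.4]
tool_rot: [-1.438, 0.749, -0.75]
contact_force: [-0.5, 0.7, 1.8]
width: 7.2
```

```bash
python3 -c "
from h import *
s,M,y=st();print('F tool',(M.T@s['contact_force']).round(2),s['tool_pos'].round(2))
"
```

```text
t30.60 pos [495.4 256.   63.4] yaw -55.1 tilt [ 0. -0. -1.] F [-0.5  0.7  1.8] M [-0.03  0.12 -0.  ] w 7.2 q [ 0.26  0.35  1.77 -0.    1.02  1.23]
F tool [-0.91 -1.82 -0.01] [495.41 256.01  63.37]
```

step_arm(commands="0.9 0 -0.0005 0 0 0 0; 0.9 0 -0.001 0 0 0 0; 0.9 0 -0.001 -0.001 0 0 0; 0.9 0 -0.001 -0.002 0 0 0; 0.9 0 -0.001 -0.003 0 0 0; 0.9 0 -0.001 -0.004 0 0 0; 0.9 0 -0.001 -0.006 0 0 0; 0.9 0 -0.001 -0.008 0 0 0")

```text
clock: 31.6
tool_pos: [488.7, 251.4, 64.3]
tool_rot: [-1.438, 0.75, -0.75]
contact_force: [0.1, -1.1, -1.8]
width: 6.8
```

```bash
python3 -c "
from h import *
s,M,y=st();print('F tool',(M.T@s['contact_force']).round(2),s['tool_pos'].round(2))
"
```

```text
t31.60 pos [488.7 251.4  64.3] yaw -55.1 tilt [ 0.  0. -1.] F [ 0.1 -1.1 -1.8] M [-0.02  0.01  0.02] w 6.8 q [0.26 0.34 1.79 0.   1.02 1.22]
F tool [ 0.95  1.79 -0.56] [488.7  251.37  64.3 ]
```

step_arm(commands="0.9 0 0 -0.004 0 0 0; 0.9 0 0 -0.008 0 0 0; 0.9 0 0 -0.013 0 0 0; 0.9 0 0 -0.019 0 0 0; 0.9 0 0 -0.026 0 0 0; 0.9 0 0 -0.034 0 0 0; 0.9 0 0 -0.044 0 0 0; 0.9 0 0 -0.054 0 0 0")

```text
clock: 32.6
tool_pos: [443.9, 220.1, 64.3]
tool_rot: [-1.438, 0.75, -0.749]
contact_force: [0.1, -0.4, -0.3]
width: 7.1
```

```bash
python3 -c "
from h import *
s,M,y=st();print('F tool',(M.T@s['contact_force']).round(2),s['tool_pos'].round(2))
t=arm.capture('top');s=arm.capture('scene');crop(t,235,180,70,80,7,'t8c');crop(s,225,140,100,100,6,'s8c')
"
```

```text
t32.60 pos [443.9 220.1  64.3] yaw -55.1 tilt [-0. -0. -1.] F [ 0.1 -0.4 -0.3] M [0.01 0.02 0.02] w 7.1 q [ 0.22  0.23  1.93 -0.    0.98  1.18]
F tool [ 0.39  0.32 -0.17] [443.89 220.11  64.27]
```

View pics/t8c.png

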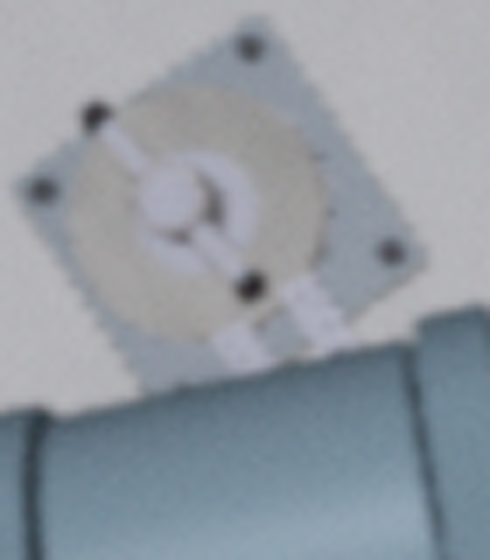

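View pics/s8c.png

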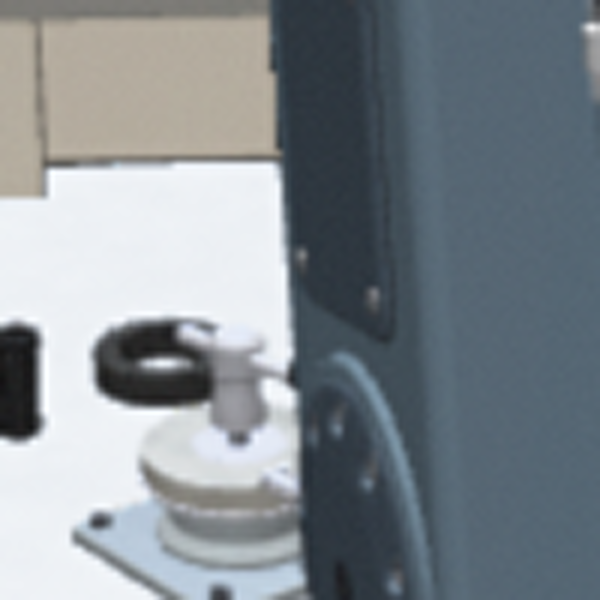

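step_arm(commands="0.9 0 0 -0.012 0 0 0; 0.9 0 0 -0.022 0 0 0; 0.9 0 -0.01 -0.03 0 0 0; 0.9 0 -0.03 -0.03 0 0 0; 0.9 0 -0.055 -0.03 0 0 0; 0.9 0 -0.08 -0.03 0 0 0; 0.9 0.01 -0.09 -0.03 0 -4 0; 0.9 0.03 -0.095 -0.03 0 -9 0")

```text
clock: 33.7
tool_pos: [437.4, 178.9, 161.0]
tool_rot: [-1.477, 0.624, -0.627]
contact_force: [-0.1, 0.3, -1.5]
width: 7.2
```

```bash
python3 -c "
from h import *
go(545,56,110,2)
"
```

```text
t33.70 pos [437.4 178.9 161. ] yaw -45.8 tilt [ 0.002  0.    -1.   ] F [-0.1  0.3 -1.5] M [-0.03  0.04  0.03] w 7.2 q [0.14 0.03 1.93 0.   1.19 0.94]
d tool m [ 0.163   0.0511 -0.0085] ry(cw+) -47.8
```

step_arm(commands="0.9 0.025 0 -0.0013 0 -8 0; 0.9 0.055 0 -0.003 0 -16 0; 0.9 0.085 0 -0.0045 0 -24 0; 0.9 0.115 0.005 -0.006 0 -32 0; 0.9 0.145 0.015 -0.0077 0 -40 0; 0.9 0.163 0.03 -0.0085 0 -47.8 0; 0.9 0.163 0.051 -0.0085 0 -47.8 0; 0.9 0.163 0.051 -0.0085 0 -47.8 0")

```text
clock: 34.7
tool_pos: [542.6, 55.3, 107.2]
tool_rot: [-1.57, -0.021, 0.026]
contact_force: [-0.7, 0.5, -2.0]
width: 7.2
```

```bash
python3 -c "
from h import *
go(545,56,20,2)
t=arm.capture('top');s=arm.capture('scene');pickle.dump(t,open('top9.pkl','wb'));crop(t,295,160,100,80,7,'t9c');crop(s,270,130,110,120,5,'s9c')
"
```

```text
t34.70 pos [542.6  55.3 107.2] yaw 1.7 tilt [-0.003  0.    -1.   ] F [-0.7  0.5 -2. ] M [-0.01 -0.    0.06] w 7.2 q [-0.12  0.26  1.78  0.    1.1  -0.15]
d tool m [0.0027 0.0872 0.0006] ry(cw+) -0.3
```

View pics/t9c.png

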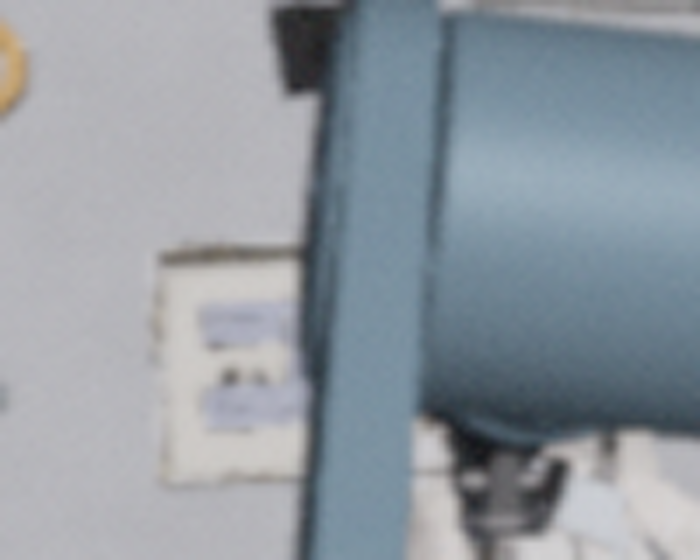

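View pics/s9c.png

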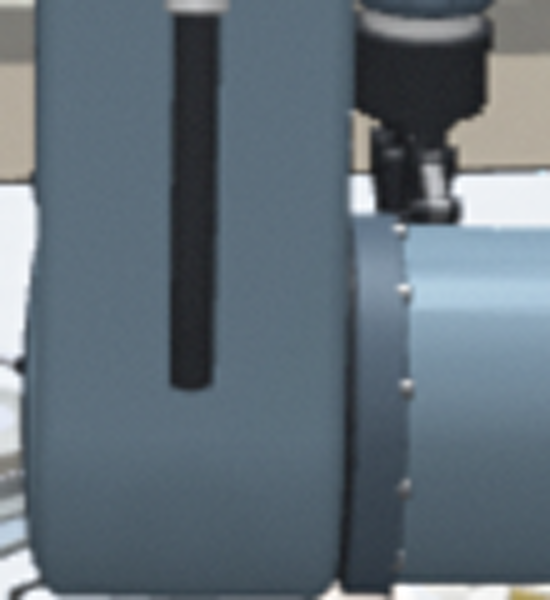

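step_arm(commands="0.9 0 0.014 0 0 0 0; 0.9 0 0.03 0 0 0 0; 0.9 0 0.046 0 0 0 0; 0.9 0 0.062 0 0 0 0; 0.9 0 0.078 0 0 0 0; 0.9 0 0.09 0 0 0 0; 0.9 0 0.095 0 0 0 0; 0.9 0 0.095 0 0 0 0")

```text
clock: 35.8
tool_pos: [544.0, 55.5, 13.0]
tool_rot: [-1.571, -0.023, 0.024]
contact_force: [0.1, -0.6, -0.6]
width: 7.2
```

```bash
python3 -c "
from h import *
go(545,56,9.8,2)
"
```

```text
t35.80 pos [544.   55.5  13. ] yaw 1.7 tilt [-0.  0. -1.] F [ 0.1 -0.6 -0.6] M [-0.06  0.04 -0.03] w 7.2 q [-0.12  0.42  1.81 -0.    0.92 -0.15]
d tool m [0.001  0.0032 0.0005] ry(cw+) -0.3
```

step_arm(commands="0.9 0 0.0005 0 0 0 0; 0.9 0 0.001 0 0 0 0; 0.9 0 0.0015 0 0 0 0; 0.9 0 0.002 0 0 0 0; 0.9 0 0.0025 0 0 0 0; 0.9 0 0.003 0 0 0 0; 0.9 0 0.003 0 0 0 0; 0.9 0 0.003 0 0 0 0")

```text
clock: 36.8
tool_pos: [544.1, 55.5, 10.3]
tool_rot: [-1.571, -0.024, 0.024]
contact_force: [0.6, 0.4, -0.7]
width: 7.2
```

```bash
python3 -c "
from h import *
go(545,56,9.5,2)
"
```

```text
t36.80 pos [544.1  55.5  10.3] yaw 1.7 tilt [-0.  0. -1.] F [ 0.6  0.4 -0.7] M [-0.05 -0.    0.03] w 7.2 q [-0.12  0.42  1.81  0.    0.91 -0.15]
d tool m [0.001  0.0008 0.0005] ry(cw+) -0.3
```

step_arm(commands="0.9 0 0.0003 0 0 0 0; 0.9 0 0.0006 0 0 0 0; 0.9 0 0.0009 0 0 0 0; 0.9 0 0.0011 0 0 0 0; 0.9 0 0.0011 0 0 0 0; 0.9 0 0.0011 0 0 0 0; 0.9 0 0.0011 0 0 0 0; 0.9 0 0.0011 0 0 0 0")

```text
clock: 37.8
tool_pos: [544.1, 55.5, 9.3]
tool_rot: [-1.571, -0.024, 0.024]
contact_force: [-0.7, -0.3, 0.9]
width: 7.4
```

```bash
python3 -c "
from h import *
st()
"
```

```text
t37.80 pos [544.1  55.5   9.3] yaw 1.7 tilt [ 0. -0. -1.] F [-0.7 -0.3  0.9] M [0.01 0.16 0.  ] w 7.4 q [-0.12  0.43  1.81 -0.    0.91 -0.15]
```

step_arm(commands="0.8 0 0 0 0 0 0; 0.76 0 0 0 0 0 0; 0.72 0 0 0 0 0 0; 0.65 0 0 0 0 0 0; 0.55 0 0 0 0 0 0; 0.5 0 0 0 0 0 0; 0.5 0 0 0 0 0 0; 0.5 0 0 0 0 0 0")

```text
clock: 38.8
tool_pos: [544.1, 55.5, 9.2]
tool_rot: [-1.571, -0.024, 0.024]
contact_force: [-0.1, 0.1, -0.2]
width: 21.5
```

```bash
python3 -c "
from h import *
st()
"
```

```text
t38.80 pos [544.1  55.5   9.2] yaw 1.7 tilt [ 0.  0. -1.] F [-0.1  0.1 -0.2] M [0.02 0.06 0.01] w 21.5 q [-0.12  0.43  1.81  0.    0.91 -0.15]
```

step_arm(commands="0.5 0 -0.003 0 0 0 0; 0.5 0 -0.01 0 0 0 0; 0.5 0 -0.022 0 0 0 0; 0.5 0 -0.04 0 0 0 0; 0.5 0 -0.06 0 0 0 0; 0.5 0 -0.085 0 0 0 0; 0.5 0 -0.11 0 0 0 0; 0.5 0 -0.13 0 0 0 0")

```text
clock: 39.8
tool_pos: [544.7, 55.4, 141.8]
tool_rot: [-1.571, -0.026, 0.022]
contact_force: [0.6, -0.2, 0.1]
width: 21.7
```

```bash
python3 -c "
from h import *
go(380,-100,230,2)
"
```

```text
t39.80 pos [544.7  55.4 141.8] yaw 1.7 tilt [ 0.002 -0.    -1.   ] F [ 0.6 -0.2  0.1] M [-0.   -0.04 -0.02] w 21.7 q [-0.12  0.22  1.76 -0.    1.16 -0.15]
d tool m [-0.1691 -0.0885 -0.1504] ry(cw+) -0.3
```

Move the arm back the way it came, to get a clear view.

step_arm(commands="0.5 -0.01 -0.03 -0.01 0 0 0; 0.5 -0.03 -0.06 -0.03 0 0 0; 0.5 -0.06 -0.085 -0.055 0 0 0; 0.5 -0.095 -0.088 -0.085 0 0 0; 0.5 -0.13 -0.088 -0.115 0 0 0; 0.5 -0.165 -0.088 -0.15 0 0 0; 0.5 -0.175 -0.088 -0.18 0 0 0; 0.5 -0.175 -0.088 -0.2 0 0 0")

```text
clock: 40.8
tool_pos: [374.6, -151.1, 228.7]
tool_rot: [-1.573, -0.024, 0.021]
contact_force: [-0.4, 0.4, 0.6]
width: 21.7
```

```bash
python3 -c "
from h import *
st()
t=arm.capture('top');s=arm.capture('scene');pickle.dump(t,open('top10.pkl','wb'));cv2.imwrite('pics/t10.png',t['img']);crop(t,300,170,100,70,8,'t10c');crop(s,220,160,150,100,5,'s10c')
"
```

```text
t40.80 pos [ 374.6 -151.1  228.7] yaw 1.6 tilt [ 0.002 -0.002 -1.   ] F [-0.4  0.4  0.6] M [-0.02 -0.03  0.02] w 21.7 q [-0.68 -0.23  2.01 -0.    1.35 -0.71]
```

View pics/t10.png

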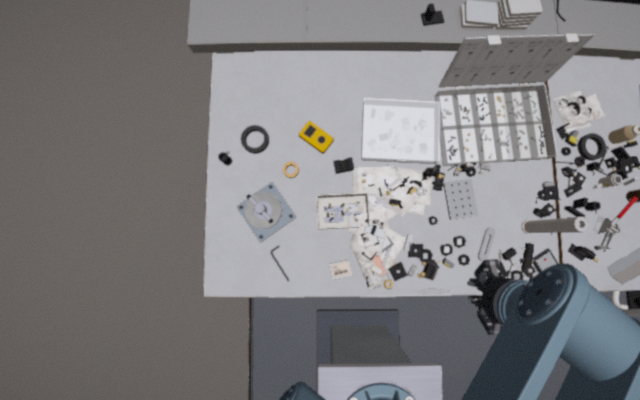

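View pics/t10c.png

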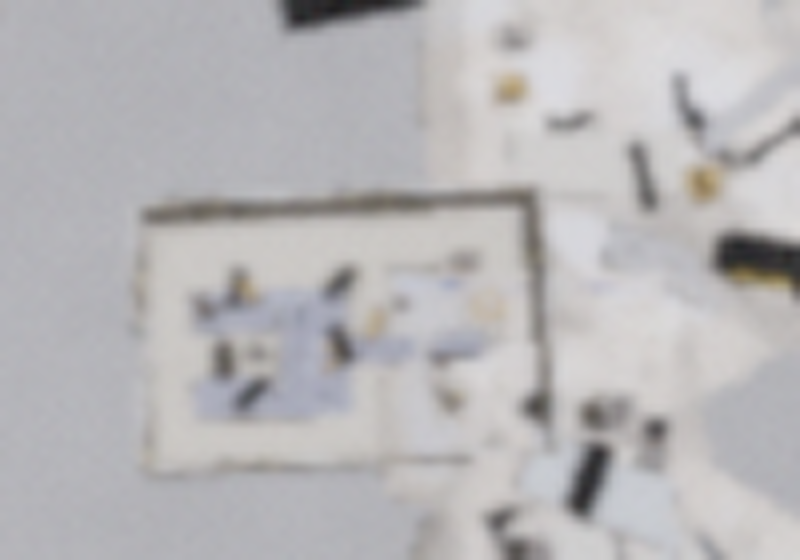

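View pics/s10c.png

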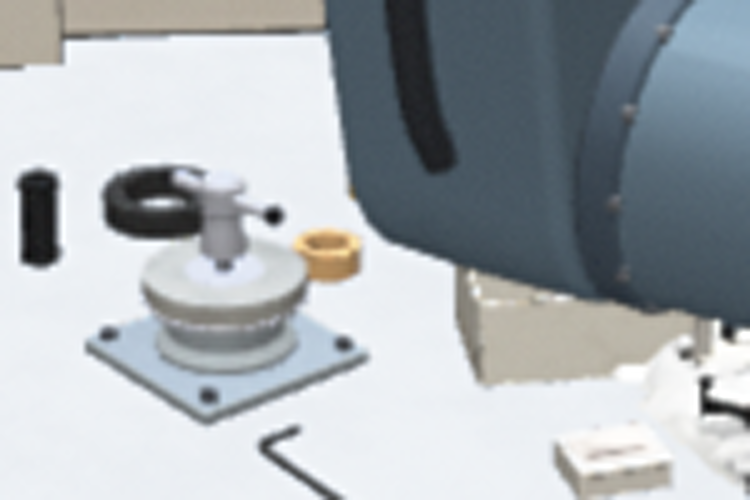

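```bash
python3 -c "
from h import *
a=pickle.load(open('top0.pkl','rb'))['img'];b=pickle.load(open('top10.pkl','rb'))['img']
d=cv2.GaussianBlur(cv2.absdiff(a,b).max(2),(3,3),0);m=(d>18).astype(np.uint8);n,l,s,c=cv2.connectedComponentsWithStats(m[:290,200:470])
for i in range(1,n):
    if s[i,4]>3: print(s[i],(c[i]+[200,0]).round(0))
W=pickle.load(open('top10.pkl','rb'));K,D,Rm,tt=cam(W)
# corners of washer at z=7 (plate top): crop8 from 300,170
p=np.array([[193,290],[193,418],[350,285],[350,412],[485,340]])/8+[300,170]-.45
print(plane(W,p,7).round(1))
st()
arm.hand_in()
"
```

```text
[ 46 190  13  14  74] [252. 195.]
[125 207  19  16 182] [335. 215.]
[ 60 211   7   4  20] [264. 213.]
[ 62 213  13  15  97] [269. 221.]
[144 212   7   3  16] [347. 213.]
[155 212   6   3  15] [357. 213.]
[ 78 231   3   4  10] [279. 232.]
[266 278   4   9  23] [468. 282.]
[[563.2 141.2   7. ]
 [521.2 141.3   7. ]
 [564.6  89.7   7. ]
 [523.   90.1   7. ]
 [546.4  45.6   7. ]]
t40.90 pos [ 375.2 -151.4  228.6] yaw 1.6 tilt [ 0.002 -0.002 -1.   ] F [0.3 1.1 0.2] M [-0.01  0.03 -0.  ] w 21.4 q [-0.68 -0.23  2.01 -0.    1.35 -0.71]
the job is handed in; nothing more can be done
```

The knob is loosened to its stop and the washer lies in the open box. I handed the job in at 40.9 s, with the arm well clear of everything.

- **Knob:** I turned it clockwise with the part-open fingers pushing both arms of the bar. The torque held at about 0.3 N m, then rose to 0.61 N m at the stop, which is roughly 20 N in all on the bar. The bar then stood at 43.1°. A stop 3.0 rad past a tight bar lying along the spindle's x predicts 43°.
- **Washer:** I gripped it by its ear, raised it 1 mm and drew it out along the spindle's -x. The readings I took showed no more than about 2 N on the tool. I then set it on the box floor, with contact just starting at about 1 N at the expected height, and released it.
- **Last checks:** In the top view the washer's plate measures about 42 x 52 mm as if at floor height, against 42 x 53 mm given, so it lies flat inside the walls. Comparing the top view before and after, the only changes are at the knob and washer, inside the box, and one patch where the arm now stands. No bystander moved.
- **Disagreements:** Two of the checks were imperfect:
  - The scene camera put things up to about 5 mm away from where the top view did, so I used the top view.
  - The arm hid the box interior in the last scene picture, so the resting washer is confirmed only from above and by the contact force and height.

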